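# Swap the lamp's transit plug for its bayonet lid and hold it at half-lock

### The job

Get the lamp ready for the gasket check: pull the transit plug out of the lamp's battery mouth and hang it by its eye on the peg of the hook stand, then set the bayonet lid with the grip bar fully home in the mouth. Turn the lid clockwise (seen from above) to the half-way mark, 30 degrees from where it went in, never letting it get as far as the lock click, and finish while still gripping the lid there, holding it still. Leave the other things on the bench where they are.

Things in the scene. Friction and masses are not known exactly. Their poses are not given: they have to be found in the camera images.
- lamp: Black round lamp housing, lens down on a square steel holder (125 mm square, 14 mm thick) bolted to the bench; 96 mm across at the top, 100 mm high, round battery mouth facing up. Origin: centre of the underside, on the bench; z up. Two entry gaps for the lid's lugs lie at its +x and -x. Small raised white marks on the rim, the same on opposite sides: two dots = entry, long bar = half-way, square = locked.
- mouth (a point): Centre of the mouth, level with the rim, 100 mm above the lamp's origin; axes as the lamp's. The mouth is a 62 mm hole in an 8 mm thick inner flange, top flush with the rim; below it a cavity 76 mm across, its floor 34 mm under the rim. The flange's two entry gaps (at +x and -x) are 23 mm wide and open out to 76 mm diameter.
- half_mark (a point): The half-way mark on the lamp's rim at the +x side, 45 mm from the axis: a raised bar carried down the outside wall, 30 degrees clockwise (from above) of the entry gap. At half-way the lid's grip bar points at it. Spring plungers (about 1.5 N each) first rub on the lugs at about 40 degrees.
- lock_mark (a point): The locked mark, a raised square on the rim, 60 degrees clockwise of the entry gap, where the plungers click into the lid's lugs; an end stop lies just beyond. Counterclockwise of entry the lid is stopped after some 5 degrees.
- lid: Grey bayonet lid, about 0.16 kg, right way up on the bench. From below: spigot 58 mm diameter, 22 mm long, two lugs at its foot; disc 84 mm diameter, 8 mm thick (22 to 30 mm up); grip bar along x on top. Origin: centre of the spigot's underside; z up. Half a turn makes no difference. Fully home the disc rests on the rim, origin 78 mm above the lamp's, 4 mm of play under the flange.
- lid_bar (a point): Middle of the lid's grip bar, 45 mm above the lid's origin, axes as the lid's. Bar 64 mm long (x), 20 mm wide (y), 30 mm high (30 to 60 mm above the origin).
- lid_lug (a point): Outer end of the lug at the lid's +x, below the bar's end, 36 mm from the axis, 5 mm above the lid's origin; its twin is at -x. Lugs 17 mm wide, 10 mm high, each with a 7 mm notch in its outer end. To enter, lugs go down through the gaps: lid x along lamp x, either way round.
- plug: Grey transit plug, about 0.12 kg, sitting loosely in the lamp's mouth; it just lifts out. From below: spigot 56 mm diameter, 12 mm long (in the mouth); flange 72 mm diameter, 6 mm thick, on the rim; upright flat tab 36 mm wide (y), 10 mm thick (x), from 18 to 78 mm above the origin, with an eye through it. Origin: centre of the spigot's underside; z up.
- plug_eye (a point): Centre of the round 24 mm eye in the plug's tab, 58 mm above the plug's origin; the eye runs along the plug's x.
- hook: Hook stand bolted to the bench: steel base 100 mm square, 14 mm thick; post 14 mm diameter, 168 mm high; from it a straight peg, 9 mm diameter, runs 95 mm towards this body's -x (towards the robot), rising evenly from 160 mm high at the post to 173 mm at its free tip. Origin: foot of the post on the bench; z up.
- hook_seat (a point): Point on the peg's centre line 55 mm out from the post, 167.5 mm high, where the plug is to hang (its eye's centre then lies about 7 mm lower). Axes as the hook stand's.
- plain_cap: bystander: plain smooth grey disc cap, 72 mm across, 14 mm high, no grip bar and no lugs
- tape_roll: bystander: brown ring (tape roll), 80 mm outside, 24 mm high, lying flat
- driver: bystander: screwdriver lying down, 170 mm long
- carton: bystander: small cardboard box 70 x 100 x 45 mm
- cell: bystander: upright steel battery can, 32 mm diameter, 62 mm high
- tray: bystander: shallow black open tray 120 x 90 x 30 mm
- wrench: bystander: open-end wrench lying down, 150 mm long
There are look-alikes about, which are no part of the job. What is shaped like the hook but purple is not meant.

How it is judged:
By the outcome, as a careful person would: the job done as asked, in the order asked, and still so for the second after the job is handed in, while the arm keeps its last pose, push and grip.
It also fails if it takes over 64 s, if anything falls off the work surface, if the arm or the gripper's body presses on something with over 40 N, if the wrist force passes 120 N, or if a joint passes its speed limit or range.

### The arm

A 6-joint arm with a two-finger parallel gripper is mounted at the origin on the work surface. World frame = base frame: x ahead of the robot, y to its left, z up, the work surface at z = 0. Lengths are in m, angles in rad, forces in N, time in s.
With the tool pointing down it reaches from about 0.275 to 1 m from the base axis. Payload 8.4 kg.
Tool frame: the origin (TCP) lies on the centre line of the jaws, within the pads' length; the fingertips stand 14 mm ahead of it and the grasp point (between the pads) lies 5 mm behind it; z points along the fingers, y is the direction in which the jaws open and shut (so a half turn about z gives the same grasp; the last joint's range is limited). The gripper opens to 85 mm and grips with 20 to 120 N. Pads are 22 mm wide; open, the fingers measure 114 mm over their backs; the gripper's body (76 mm by 85 mm) begins 54 mm behind the grasp point. The pads swing forward as they close: fully open they stand 13 mm farther back than shut.
Start: joints at [1.195, 0.353, 1.633, -0, 1.155, -0.002], TCP at [0.228, 0.582, 0.245] pointing down, gripper open.
Joint ranges: [-2.63, 2.63], [-0.92, 2.1], [0.06, 2.66], [-1.3, 4.44], [0, 2.69], [-3.02, 3.02]. Speed limits (rad/s): [2.22, 2.22, 2.79, 3.14, 3.14, 3.14].

### API

Orientations are given as a rotation vector (axis times angle).
In Python, from workcell import env gives the robot as it stands. The module is installed in compiled form; this text tells all that it offers.
- The arm moves only by the tool move_arm, never from a script. Its argument "commands" is a list that holds one entry, the list of rows, each a list of 6 numbers: the shift along the tool's x, y, z in mm, then the turn, a rotation vector about the tool's x, y, z in rad. A call has 1 to 10 rows; each row shifts and turns the commanded pose from where the row before left it, along the tool's axes as they then stand; what a row does not reach is not made up. A row lasts 1/8 s, in which the tool goes at most 62.5 mm and 10.7 degrees, less where a joint would pass 70% of its speed; a pose out of reach is approached as far as the arm can. A call with a gripper value outside its range is refused whole. "hand" is the closure, from 0 (fully open) to 1 (shut), set as the call begins (left out, the last holds). The fingers move at their own pace and stop on an object; "newtons" is the grip in N (left out, the last holds). Time passes only in rows, so rows that do not move let the fingers close. It gives the time, the measured TCP pose, the force and the opening at its end, in the units of the state.
- env.observe(): the state, without advancing time (a new reading comes with each control period).
- env.camera(name): name is "side" or "top" or "wrist"; returns (picture, depth): 420x560x3 uint8, red, green, blue; 420x560 float32, m along the optical axis (not along the pixel's ray), 0 where there is no reading.
- env.camera_info(name): a dict with "fx", "fy", "cx", "cy" (pixels), "rvec" (rotation vector, rad) and "tvec" (3), from world to camera coordinates, as OpenCV has them; the wrist camera has in their place "hand_eye" (4x4, takes a point from camera to tool coordinates, whose origin is the TCP and whose axes are the flange's). Camera axes: x right, y down, z forward; pixel columns grow to the right and rows downward; lengths in m; the calibration is good to about 2 mm. A picture is of the moment at which its call begins: read the wrist's pose just before it. camera_info takes no time and is no camera call.
- env.close_job(): hands the job in, once; it reports no verdict.
The state is a dict: "clock": time; "joint_positions": joint angles; "qvel": joint speeds; "tau": joint torques, N m; "eef_pos": TCP position; "tcp_rot": TCP orientation; "contact_force": force on the tool from outside, world axes, zero at the start; "moment": the same for the moment, N m; "gripper_width": finger opening in m.
Only numpy, scipy, OpenCV 4.12 (cv2) and the standard library are available. Lean on these libraries where they do the work, as an engineer would, in place of code of your own. Each camera call takes 0.05 s, during which the arm holds its last target. There are 200 camera calls.

## Working session

There is one attempt and no reset: what is moved stays moved. The work goes in short steps, Python scripts to look and compute and a tool call to move; the robot and the scene stay as the last step left them, time stands still between calls to the robot, and variables do not carry over. Pictures are saved under pics/ and viewed, about 8 in all and at most 12, crops included, and the job is handed in when it is done.

Besides the shell and the picture viewer there is one more tool, called after "Emit:" by a JSON object that holds its "method" and its "body". move_arm: Moves the arm, as the interface text tells. Its arguments: {"type":"object","properties":{"commands":{"type":"array","items":{"type":"array","items":{"type":"array","items":{"type":"number"}}}},"hand":{"type":"number"},"newtons":{"type":"number"}},"required":["commands"]}

```bash
mkdir -p pics; cat > h.py <<'E'
import numpy as np, cv2
from workcell import env
from scipy.spatial.transform import Rotation as R
def cam(n):
    s=env.observe(); i=env.camera_info(n); p,d=env.camera(n)
    K=np.array([[i['fx'],0,i['cx']],[0,i['fy'],i['cy']],[0,0,1]])
    if 'hand_eye' in i:
        T=np.eye(4);T[:3,:3]=R.from_rotvec(s['tcp_rot']).as_matrix();T[:3,3]=s['eef_pos'];T=T@np.array(i['hand_eye'])
    else:
        T=np.eye(4);T[:3,:3]=R.from_rotvec(np.ravel(i['rvec'])).as_matrix();T[:3,3]=np.ravel(i['tvec']);T=np.linalg.inv(T)
    return p,d,K,T
def onplane(K,T,u,v,z):
    r=T[:3,:3]@np.linalg.inv(K)@np.array([u,v,1.]); o=T[:3,3]
    return o+r*(z-o[2])/r[2]
def cloud(d,K,T):
    v,u=np.mgrid[:d.shape[0],:d.shape[1]]
    c=np.stack([(u-K[0,2])/K[0,0]*d,(v-K[1,2])/K[1,1]*d,d],-1)
    w=c@T[:3,:3].T+T[:3,3]; w[d<=0]=np.nan
    return w
def save(n,p): cv2.imwrite('pics/'+n,np.ascontiguousarray(p[...,::-1]))
E
python3 - <<'E'
from h import *
print(env.observe())
for n in('top','side'):
    p,d,K,T=cam(n); save(n+'0.png',p); np.savez(n+'0.npz',p=p,d=d,K=K,T=T); print(n,K[0,0],T.round(3).tolist())
E
```

```text
{'clock': 0.0, 'joint_positions': array([ 1.19458845e+00,  3.53661454e-01,  1.63413434e+00, -1.40416235e-05,
        1.15519480e+00, -2.39099391e-03]), 'qvel': array([-2.81632495e-04,  8.52047406e-04,  6.38110028e-04,  5.81214419e-04,
        9.27515540e-05,  6.27978635e-04]), 'tau': array([-4.33331679e-04, -6.05258989e+01, -3.42068803e+01, -4.14000363e-05,
        9.61326412e-03, -2.62431143e-05]), 'eef_pos': array([0.22806333, 0.58141428, 0.24455327]), 'tcp_rot': array([-5.83721824e-01, -3.08663167e+00,  2.16026727e-03]), 'contact_force': array([-0.20271513,  0.24656309,  0.62597026]), 'moment': array([-0.0316641 ,  0.02148007, -0.02069088]), 'gripper_width': 0.08539077836308907}
top 512.8584963292793 [[-0.103, -0.969, 0.223, 0.199], [-0.995, 0.1, -0.023, 0.048], [-0.0, -0.224, -0.974, 1.396], [0.0, 0.0, 0.0, 1.0]]
side 405.98429364665725 [[0.989, -0.101, 0.107, 0.392], [-0.147, -0.705, 0.693, -0.619], [0.006, -0.702, -0.712, 0.801], [0.0, 0.0, 0.0, 1.0]]
```

View pics/top0.png

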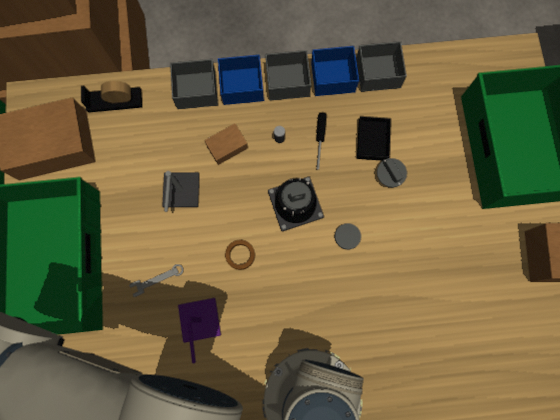

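View pics/side0.png

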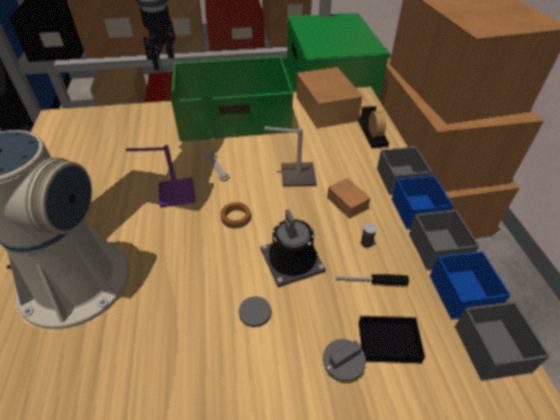

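The top view shows the lamp with the plug at (296,200), the lid with the bar at (391,173), a plain cap at (348,236) and the hook candidates: grey stand at (182,190) and purple stand at (200,320). Grey is the one meant. The lid is the disc that has a grip bar. I'll confirm both in one enlarged crop.

```bash
python3 - <<'E'
from h import *
f={n:np.load(n+'0.npz') for n in('top','side')}
W={n:cloud(f[n]['d'],f[n]['K'],f[n]['T']) for n in f}
p=f['top']['p'];s=f['side']['p']
c=lambda im,x,y,w,h:cv2.resize(im[y:y+h,x:x+w],(400,300),interpolation=cv2.INTER_CUBIC)
save('crop1.png',np.vstack([np.hstack([c(p,256,160,80,60),c(p,355,145,80,60)]),np.hstack([c(p,145,155,80,60),c(s,248,200,96,72)])]))
def rep(name,n,x0,x1,y0,y1,zs):
    w=W[n][y0:y1,x0:x1].reshape(-1,3); w=w[~np.isnan(w[:,0])]
    for a,b in zs:
        q=w[(w[:,2]>a)&(w[:,2]<b)]
        if len(q)<4: print(name,n,a,b,len(q));continue
        r=cv2.minAreaRect((q[:,:2]*1000).astype(np.float32)); print(name,n,(a,b),len(q),q.mean(0).round(4),'rect',np.round(r[0],1),np.round(r[1],1),round(r[2],1))
for n,b in(('top',(262,330,168,235)),('side',(258,330,195,285))): rep('lamp',n,*b,[(.008,.02),(.09,.108),(.125,.17)])
for n,b in(('top',(370,412,152,192)),('side',(318,370,330,384))): rep('lid',n,*b,[(.018,.04),(.05,.07)])
for n,b in(('top',(155,205,165,215)),('side',(260,320,120,190))): rep('hook',n,*b,[(.008,.02),(.03,.14),(.15,.18)])
E
```

```text
lamp top (0.008, 0.02) 542 [ 0.4978 -0.01    0.0137] rect [528.2 -11.4] [178.2 178.1] 83.7
lamp top (0.09, 0.108) 829 [ 0.5148 -0.0131  0.1016] rect [515.6 -13.3] [93.9 95.7] 83.8
lamp top (0.125, 0.17) 112 [ 0.5043 -0.0157  0.1537] rect [506.  -15.7] [11.6 35.7] 10.1
lamp side (0.008, 0.02) 648 [ 0.5099 -0.0423  0.0141] rect [578.1  32.6] [315.1 160.8] 37.8
lamp side (0.09, 0.108) 963 [ 0.5162 -0.0238  0.1021] rect [516.5 -14.1] [96.5 95.5] 85.4
lamp side (0.125, 0.17) 178 [ 0.5061 -0.0193  0.1513] rect [506.9 -15. ] [11.3 38.9] 9.9
lid top (0.018, 0.04) 547 [ 0.5748 -0.2829  0.0293] rect [ 583.9 -285.6] [106.9  82.7] 13.4
lid top (0.05, 0.07) 188 [ 0.5705 -0.2876  0.0588] rect [ 571.5 -288.7] [64.3 22.6] 22.0
lid side (0.018, 0.04) 1095 [ 0.5761 -0.2909  0.03  ] rect [ 585.3 -284.6] [108.1  82.5] 14.1
lid side (0.05, 0.07) 371 [ 0.5719 -0.2895  0.0592] rect [ 572.6 -287.4] [63.6 21. ] 21.8
hook top (0.008, 0.02) 983 [0.5852 0.2935 0.0138] rect [598.  299.4] [101.7 122. ] 83.8
hook top (0.03, 0.14) 72 [0.5848 0.2976 0.0848] rect [584.9 297.8] [ 7.6 13.6] 32.0
hook top (0.15, 0.18) 163 [0.5474 0.304  0.1688] rect [542.5 303.1] [ 14.1 104. ] 86.3
hook side (0.008, 0.02) 769 [0.588  0.3171 0.0138] rect [621.  410.2] [207.6 326.9] 7.7
hook side (0.03, 0.14) 364 [0.5677 0.4377 0.0611] rect [565.3 452.1] [275.4 181.6] 65.7
hook side (0.15, 0.18) 154 [0.5497 0.3033 0.1673] rect [542.7 305.6] [ 15.  104.2] 84.3
```

View pics/crop1.png

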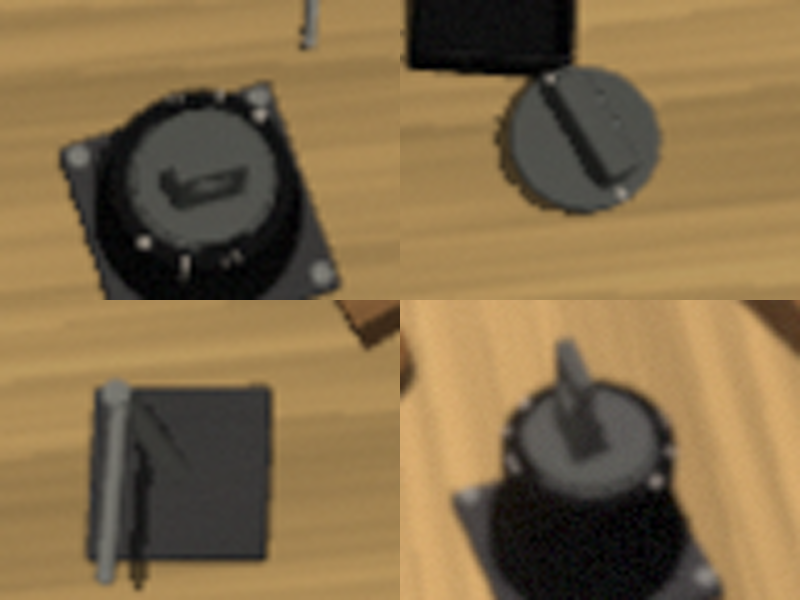

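The crop shows the black lamp with its marks: near-side square, bar and dots, clockwise from dots to square. It also shows the lid with its bar, and the grey stand whose peg points towards the robot. All three are the ones meant. Next I measure finely and work out the first move.

```bash
cat >> h.py <<'E'
def delta(x,y,z,jaw=None,tiltfix=True):
    """tool-frame shift (mm) and turn to world TCP target, tool down, jaw axis at angle jaw (deg, mod 180, nearest)"""
    s=env.observe(); M=R.from_rotvec(s['tcp_rot']).as_matrix()
    a=np.degrees(np.arctan2(M[1,1],M[0,1]))
    if jaw is None: jaw=a
    opts=[a+((jaw-a+90)%180-90)]
    t=np.radians(opts[0]); Y=np.array([np.cos(t),np.sin(t),0]);Z=np.array([0,0,-1.]);X=np.cross(Y,Z)
    rv=R.from_matrix(M.T@np.stack([X,Y,Z],1)).as_rotvec()
    d=np.array([x,y,z])-s['eef_pos']
    print('pos',s['eef_pos'].round(4),'jaw',a.round(2),'q',s['joint_positions'].round(3),'t',round(s['clock'],2),'F',s['contact_force'].round(1),'w',s['gripper_width'].round(4))
    print('shift(tool,mm)',(M.T@d*1000).round(1),'turn',rv.round(4),'deg',np.degrees(rv).round(2),'toolX',M[:,0].round(3))
E
python3 - <<'E'
from h import *
delta(.44,-.015,.40,100)
f={n:np.load(n+'0.npz') for n in('top','side')}
for n in f:
    p=f[n]['p'];w=cloud(f[n]['d'],f[n]['K'],f[n]['T']);g=p.min(2)
    cx,cy=.516,-.0137
    r=np.hypot(w[...,0]-cx,w[...,1]-cy)
    m=((r<.056)&(r>.035)&(w[...,2]>.085)&(w[...,2]<.112)&(g>95)).astype(np.uint8)
    k,l,st,ce=cv2.connectedComponentsWithStats(m,connectivity=8)
    for i in range(1,k):
        q=onplane(f[n]['K'],f[n]['T'],*ce[i],.101); a=np.degrees(np.arctan2(q[1]-cy,q[0]-cx)); print(n,ce[i].round(1),st[i,4],q.round(4),'r',round(np.hypot(q[0]-cx,q[1]-cy),4),'ang',a.round(1))
    sel=(np.abs(w[...,2]-.101)<.006)&(r<.06)&(p.max(2)<45)
    print('rim ellipse',cv2.fitEllipse(cv2.convexHull((w[sel][:,:2]*1000).astype(np.float32))))
    sel=(np.abs(w[...,2]-.106)<.007)&(r<.045)&(p.max(2)>60)
    print('flange ',cv2.minEnclosingCircle((w[sel][:,:2]*1000).astype(np.float32)),w[sel].mean(0).round(4))
    sel=(np.abs(w[...,2]-.03)<.006)&(np.hypot(w[...,0]-.572,w[...,1]+.288)<.05)&(p.max(2)>60)&(p.max(2).astype(int)-p.min(2)<25)
    print('lid disc',cv2.minEnclosingCircle((w[sel][:,:2]*1000).astype(np.float32)),w[sel].mean(0).round(4))
E
```

```text
Traceback (most recent call last):
  File "h.py", line 30, in delta
    print('pos',s['eef_pos'].round(4),'jaw',a.round(2),'q',s['joint_positions'].round(3),'t',round(s['clock'],2),'F',s['contact_force'].round(1),'w',s['gripper_width'].round(4))
                                                                                                                                                     ^^^^^^^^^^^^^^^^^^^^^^^^
AttributeError: 'float' object has no attribute 'round'
```

```bash
sed -i "s/s\['gripper_width'\].round(4)/round(s['gripper_width'],4)/" h.py
cat > m.py <<'E'
from h import *
delta(.44,-.015,.40,100)
f={n:np.load(n+'0.npz') for n in('top','side')}
for n in f:
    p=f[n]['p'];w=cloud(f[n]['d'],f[n]['K'],f[n]['T']);g=p.min(2)
    cx,cy=.516,-.0137
    r=np.hypot(w[...,0]-cx,w[...,1]-cy)
    m=((r<.056)&(r>.035)&(w[...,2]>.085)&(w[...,2]<.112)&(g>95)).astype(np.uint8)
    k,l,st,ce=cv2.connectedComponentsWithStats(m,connectivity=8)
    for i in range(1,k):
        q=onplane(f[n]['K'],f[n]['T'],*ce[i],.101); a=np.degrees(np.arctan2(q[1]-cy,q[0]-cx)); print(n,ce[i].round(1),st[i,4],q.round(4),'r',round(np.hypot(q[0]-cx,q[1]-cy),4),'ang',a.round(1))
    sel=(np.abs(w[...,2]-.101)<.006)&(r<.06)&(p.max(2)<45)
    print('rim ellipse',cv2.fitEllipse(cv2.convexHull((w[sel][:,:2]*1000).astype(np.float32))))
    sel=(np.abs(w[...,2]-.106)<.007)&(r<.045)&(p.max(2)>60)
    print('flange ',cv2.minEnclosingCircle((w[sel][:,:2]*1000).astype(np.float32)),w[sel].mean(0).round(4))
    sel=(np.abs(w[...,2]-.03)<.006)&(np.hypot(w[...,0]-.572,w[...,1]+.288)<.05)&(p.max(2)>60)&(p.max(2).astype(int)-p.min(2)<25)
    print('lid disc',cv2.minEnclosingCircle((w[sel][:,:2]*1000).astype(np.float32)),w[sel].mean(0).round(4))
E
python3 m.py; python3 -c "
from h import *
print(env.camera_info('wrist'))"
```

```text
pos [0.2281 0.5815 0.2446] jaw 68.58 q [ 1.195  0.354  1.634  0.     1.155 -0.002] t 0.1 F [ 0.1  0.3 -0.7] w 0.0854
shift(tool,mm) [-415.1 -478.1 -154.8] turn [-1.200e-03 -4.000e-04 -5.483e-01] deg [-7.000e-02 -2.000e-02 -3.142e+01] toolX [-0.931  0.365  0.   ]
top [307.5 182.5] 4 [ 0.5463 -0.0468  0.101 ] r 0.0449 ang -47.6
top [284.5 208. ] 2 [0.4845 0.0201 0.101 ] r 0.0462 ang 133.0
top [293. 212.] 1 [ 0.4717 -0.0007  0.101 ] r 0.0462 ang 163.6
rim ellipse ((514.690673828125, -13.564557075500488), (93.87750244140625, 95.55999755859375), 10.030255317687988)
flange  ((516.367431640625, -13.945505142211914), 44.473915100097656) [ 0.5155 -0.0136  0.1054]
lid disc ((571.8601684570312, -287.6316833496094), 41.523345947265625) [ 0.5671 -0.2836  0.0296]
side [277.5 224. ] 4 [0.4863 0.0221 0.101 ] r 0.0465 ang 129.7
side [272. 231.] 1 [0.4705 0.0021 0.101 ] r 0.0481 ang 160.8
side [314. 236.] 1 [ 0.5635 -0.0267  0.101 ] r 0.0492 ang -15.3
side [308.5 243. ] 2 [ 0.547  -0.0454  0.101 ] r 0.0443 ang -45.6
rim ellipse ((516.59423828125, -19.01484489440918), (86.21996307373047, 90.4280776977539), 104.26480102539062)
flange  ((515.98486328125, -13.799359321594238), 44.96799850463867) [ 0.517  -0.0194  0.1051]
lid disc ((573.2838745117188, -288.2070617675781), 41.77958297729492) [ 0.5716 -0.295   0.0301]
{'fx': 378.4157013134386, 'fy': 378.4157013134386, 'cx': 284.1687302412263, 'cy': 217.25752339888214, 'hand_eye': array([[ 5.32244046e-05, -9.60577273e-01, -2.78013130e-01,
         7.06767459e-02],
       [ 9.99999827e-01, -1.11669414e-04,  5.77280277e-04,
         5.87923572e-05],
       [-5.85567877e-04, -2.78013113e-01,  9.60577101e-01,
        -1.29735090e-01],
       [ 0.00000000e+00,  0.00000000e+00,  0.00000000e+00,
         1.00000000e+00]])}
```

Emit:
{"method": "move_arm", "body": {"commands": [[[0,0,-39,0,0,-0.137],[0,0,-39,0,0,-0.137],[0,0,-39,0,0,-0.137],[0,0,-39,0,0,-0.137],[-9.5,-56.8,0,0,0,0],[-9.5,-56.8,0,0,0,0],[-9.5,-56.8,0,0,0,0],[-9.5,-56.8,0,0,0,0],[-9.5,-56.8,0,0,0,0],[-9.5,-56.8,0,0,0,0]]], "hand": 0.2}}

```text
clock: 1.35
eef_pos: [0.3435, 0.2543, 0.4011]
tcp_rot: [-0.274, 3.13, -0.0]
contact_force: [0.5, 0.7, 0.4]
gripper_width: 0.0685
```

Emit:
{"method": "move_arm", "body": {"commands": [[[-9.5,-56.8,0,0,0,0],[-9.5,-56.8,0,0,0,0],[-9.5,-56.8,0,0,0,0],[-9.5,-56.8,0,0,0,0],[-9.5,-56.8,0,0,0,0],[0,0,0,0,0,0]]]}}

```text
clock: 2.1
eef_pos: [0.44, -0.0187, 0.4008]
tcp_rot: [0.265, -3.13, 0.001]
contact_force: [0.1, 0.4, 0.7]
gripper_width: 0.0679
```

```bash
cat > wm.py <<'E'
from h import *
import sys
p,d,K,T=cam('wrist'); save(sys.argv[1]+'.png',p); np.savez(sys.argv[1]+'.npz',p=p,d=d,K=K,T=T)
delta(.51,-.0145,.25,100)
w=cloud(d,K,T); cx,cy=.516,-.0137
r=np.hypot(w[...,0]-cx,w[...,1]-cy)
m=((r<.054)&(r>.037)&(w[...,2]>.09)&(w[...,2]<.112)&(p.min(2)>110)).astype(np.uint8)
k,l,st,ce=cv2.connectedComponentsWithStats(m,connectivity=8)
for i in range(1,k):
    if st[i,4]<4: continue
    q=onplane(K,T,*ce[i],.101); a=np.degrees(np.arctan2(q[1]-cy,q[0]-cx)); print(ce[i].round(1),st[i,2:],q.round(4),'r',round(np.hypot(q[0]-cx,q[1]-cy),4),'ang',a.round(1))
def rect(t,sel):
    if sel.sum()<5: print(t,sel.sum());return
    q=w[sel]; rr=cv2.minAreaRect((q[:,:2]*1000).astype(np.float32)); print(t,sel.sum(),q.mean(0).round(4),np.round(rr[0],1),np.round(rr[1],1),round(rr[2],1))
rect('tabtop',(w[...,2]>.161)&(w[...,2]<.172)&(r<.05))
rect('tab',(w[...,2]>.125)&(w[...,2]<.172)&(r<.05))
rect('flange',(w[...,2]>.103)&(w[...,2]<.109)&(r<.045)&(p.max(2)>70))
rect('rim',(w[...,2]>.096)&(w[...,2]<.104)&(r<.055))
E
python3 wm.py w1
```

```text
pos [ 0.4395 -0.0169  0.4009] jaw 99.75 q [-0.042 -0.071  1.79   0.     1.423 -1.783] t 2.15 F [ 0.   0.4 -0. ] w 0.068
shift(tool,mm) [-70.1  -9.6 150.8] turn [ 0.0003 -0.001  -0.0043] deg [ 0.02 -0.06 -0.25] toolX [-0.986 -0.169  0.001]
[273.5 199.5] [2 2 4] [ 0.4736 -0.0254  0.101 ] r 0.044 ang -164.5
[278.5 199.5] [2 2 4] [ 0.4726 -0.0197  0.101 ] r 0.0438 ang -172.1
[311.2 216.7] [ 4  4 12] [0.4867 0.0219 0.101 ] r 0.0461 ang 129.5
[246.8 255.7] [ 6  5 19] [ 0.5485 -0.0462  0.101 ] r 0.046 ang -45.0
[261.6 267.8] [ 4  5 11] [ 0.5612 -0.026   0.101 ] r 0.0468 ang -15.2
tabtop 382 [ 0.5066 -0.0147  0.1665] [507.3 -14.6] [10.2 35.1] 10.3
tab 743 [ 0.5055 -0.0148  0.1533] [507.3 -14.4] [10.4 36.1] 9.1
flange 596 [ 0.5075 -0.0267  0.1069] [511.2 -29.2] [36.5 78. ] 83.3
rim 2114 [ 0.5138 -0.0131  0.1011] [517.4 -12.8] [95.6 96.2] 58.4
```

View pics/w1.png

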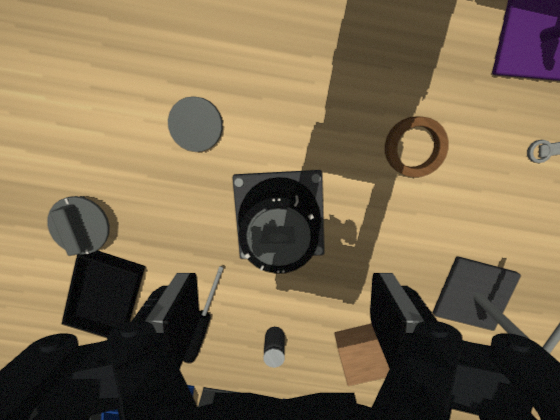

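```bash
python3 - <<'E'
from h import *
for f in ('w1','top0','side0'):
    f=np.load(f+'.npz');p=f['p'];w=cloud(f['d'],f['K'],f['T']);r=np.hypot(w[...,0]-.516,w[...,1]+.0137)
    sel=(w[...,2]>.098)&(w[...,2]<.118)&(r<.05)&(p.max(2)>48)&(p.max(2)<110)
    if not sel.any(): continue
    q=w[sel]; A=np.c_[q[:,:2]-[.516,-.0137],np.ones(len(q))]; c,res,_,_=np.linalg.lstsq(A,q[:,2],rcond=None)
    print(len(q),'plane',c.round(4),'rms',np.sqrt(np.mean((A@c-q[:,2])**2)).round(4))
    h=cv2.convexHull((q[:,:2]*1000).astype(np.float32)); print(cv2.minEnclosingCircle(h),cv2.fitEllipse(h))
    t=w[(w[...,2]>.12)&(w[...,2]<.175)&(r<.05)]
    for a in np.arange(.12,.17,.01):
        u=t[(t[:,2]>a)&(t[:,2]<=a+.01)]
        if len(u): print(round(a,3),len(u),u.min(0).round(4),u.max(0).round(4),u.mean(0).round(4))
E
```

```text
1031 plane [-0.0151  0.0294  0.1059] rms 0.0026
((517.1820068359375, -12.469271659851074), 48.53694152832031) ((518.3238525390625, -10.45178508758545), (90.13285064697266, 98.13021087646484), 52.507110595703125)
0.12 89 [ 0.4999 -0.0326  0.1202] [0.506  0.0018 0.1299] [ 0.5027 -0.0147  0.1253]
0.13 199 [ 0.4997 -0.0325  0.1302] [0.5117 0.0028 0.1399] [ 0.5052 -0.0149  0.1358]
0.14 51 [ 0.4995 -0.0328  0.1401] [0.5098 0.0024 0.1498] [ 0.5036 -0.0148  0.1442]
0.15 56 [ 0.4995 -0.0329  0.1502] [0.506  0.0022 0.1599] [ 0.5026 -0.0144  0.1561]
0.16 387 [ 0.4994 -0.0327  0.1601] [0.5148 0.0034 0.1688] [ 0.5066 -0.0148  0.1664]
504 plane [-0.0051  0.0023  0.105 ] rms 0.0031
((515.7526245117188, -14.510224342346191), 48.91569519042969) ((517.633056640625, -16.965057373046875), (83.9644546508789, 97.83140563964844), 78.15534973144531)
0.12 12 [ 0.4976 -0.0294  0.1216] [0.5032 0.0015 0.1291] [ 0.501  -0.0135  0.1243]
0.13 26 [ 0.4983 -0.0316  0.1308] [0.5072 0.0016 0.1378] [ 0.503  -0.0163  0.1342]
0.14 10 [ 0.499  -0.0339  0.1407] [0.5049 0.0017 0.1483] [ 0.5021 -0.0147  0.144 ]
0.15 10 [ 0.4
[... 195 characters left out ...]
-0.0237  0.171 ] [ 0.5112 -0.0262  0.1707]
686 plane [-0.0055 -0.0186  0.1043] rms 0.0033
((516.9986572265625, -12.67839527130127), 47.90862274169922) ((517.5501708984375, -10.164222717285156), (87.397216796875, 95.5280990600586), 71.36357116699219)
0.12 28 [ 0.4998 -0.0336  0.1203] [ 5.137e-01 -3.000e-04  1.299e-01] [ 0.5057 -0.0232  0.1252]
0.13 38 [ 0.4998 -0.0338  0.1303] [ 0.5133 -0.0016  0.1399] [ 0.5051 -0.019   0.1349]
0.14 27 [ 0.4996 -0.0346  0.1401] [5.127e-01 5.000e-04 1.499e-01] [ 0.5053 -0.0194  0.1444]
0.15 25 [ 0.4996 -0.0336  0.15  ] [ 5.150e-01 -4.000e-04  1.598e-01] [ 0.5076 -0.0252  0.1551]
0.16 74 [ 0.4994 -0.0347  0.1602] [0.5144 0.0042 0.1678] [ 0.5066 -0.0166  0.1654]
```

The wrist view shows the lamp at (280,225) and the plug's tab at (278,232). The tab is vertical at world (.507,-.0147), with its thickness along about 10°. I'll grip it across its 36 mm edges, so the eye stays free.

Emit:
{"method": "move_arm", "body": {"commands": [[[-34,0,50,0,0,0],[-34,0,50,0,0,0],[0,0,50,0,0,0],[0,0,0,0,0,0],[0,0,0,0,0,0],[0,0,0,0,0,0]]]}}

```text
clock: 2.9
eef_pos: [0.5075, -0.0033, 0.2538]
tcp_rot: [-0.274, 3.126, -0.001]
contact_force: [-0.5, 0.7, 0.8]
gripper_width: 0.0685
```

```bash
python3 -c "
from h import *
delta(.507,-.0147,.136,100)"
```

```text
pos [ 0.5075 -0.0033  0.2538] jaw 100.01 q [-0.009  0.159  1.874  0.     1.105 -1.755] t 2.9 F [-0.5  0.7  0.8] w 0.0685
shift(tool,mm) [  2.9 -11.1 117.8] turn [-0.0007  0.0039  0.0001] deg [-0.04  0.22  0.01] toolX [-0.985 -0.174 -0.004]
```

Emit:
{"method": "move_arm", "body": {"commands": [[[3,-11,0,0,0,0],[0,0,50,0,0,0],[0,0,40,0,0,0],[0,0,28,0,0,0],[0,0,0,0,0,0],[0,0,0,0,0,0]]]}}

```text
clock: 3.65
eef_pos: [0.5063, -0.0154, 0.1347]
tcp_rot: [-0.273, 3.128, -0.0]
contact_force: [0.8, 0.8, -0.3]
gripper_width: 0.0682
```

```bash
python3 -c "
from h import *
delta(.507,-.0147,.136,100)"
```

```text
pos [ 0.5063 -0.0154  0.1347] jaw 99.96 q [-0.033  0.312  1.983 -0.     0.845 -1.778] t 3.65 F [ 0.8  0.8 -0.3] w 0.0682
shift(tool,mm) [-0.9  0.6 -1.3] turn [-0.0004  0.0018 -0.0007] deg [-0.03  0.1  -0.04] toolX [-0.985 -0.173 -0.002]
```

Emit:
{"method": "move_arm", "body": {"commands": [[[0,0,0,0,0,0],[0,0,0,0,0,0],[0,0,0,0,0,0],[0,0,0,0,0,0],[0,0,-20,0,0,0],[0,0,-50,0,0,0],[0,0,-50,0,0,0],[0,0,0,0,0,0],[0,0,0,0,0,0]]], "hand": 1, "newtons": 40}}

```text
clock: 4.78
eef_pos: [0.5049, -0.0149, 0.253]
tcp_rot: [0.273, -3.13, -0.0]
contact_force: [-0.6, -0.1, -2.0]
gripper_width: 0.0358
```

```bash
python3 - <<'E'
from h import *
f={n:np.load(n+'0.npz') for n in('top','side')}
for n in f:
    w=cloud(f[n]['d'],f[n]['K'],f[n]['T']);
    t=w[(w[...,2]>.145)&(w[...,2]<.19)&(abs(w[...,0]-.54)<.08)&(abs(w[...,1]-.305)<.03)]
    for a in np.arange(.48,.61,.01):
        u=t[(t[:,0]>a)&(t[:,0]<=a+.01)]
        if len(u): print(n,a.round(2),len(u),u.mean(0).round(4),u[:,1:].min(0).round(4),u[:,1:].max(0).round(4))
p,d,K,T=cam('side');save('s2.png',cv2.resize(p[60:260,200:400],(600,600)))
delta(.40,.30,.25,90)
E
```

```text
top 0.49 12 [0.4951 0.3097 0.175 ] [0.3064 0.1709] [0.3129 0.1811]
top 0.5 16 [0.5055 0.3076 0.1741] [0.3036 0.1681] [0.3116 0.1787]
top 0.51 14 [0.5151 0.3076 0.1734] [0.3035 0.1695] [0.312  0.1764]
top 0.52 14 [0.5245 0.3067 0.1722] [0.3032 0.1671] [0.3115 0.1754]
top 0.53 15 [0.5357 0.305  0.1699] [0.3016 0.1646] [0.3089 0.1755]
top 0.54 15 [0.5455 0.304  0.1695] [0.3004 0.1645] [0.3088 0.1733]
top 0.55 13 [0.5553 0.3043 0.1667] [0.3007 0.1642] [0.3086 0.1696]
top 0.56 13 [0.5653 0.3021 0.1657] [0.298  0.1607] [0.3055 0.17  ]
top 0.57 15 [0.5749 0.3016 0.1647] [0.2977 0.1616] [0.3054 0.1674]
top 0.58 26 [0.585  0.2989 0.1638] [0.2932 0.152 ] [0.3061 0.1732]
top 0.59 11 [0.5922 0.3006 0.1666] [0.294 0.163] [0.3071 0.1722]
side 0.49 12 [0.4955 0.3088 0.1749] [0.3067 0.1688] [0.3111 0.1788]
side 0.5 15 [0.5053 0.3073 0.1738] [0.3014 0.1691] [0.3141 0.178 ]
side 0.51 9 [0.5149 0.3059 0.1726] [0.3032 0.1706] [0.3092 0.1754]
side 0.52 13 [0.525  0.3069 0.1705] [0.304  0.1652] [0.3103 0.1755]
side 0.53 15 [0.5352 0.3055 0.169 ] [0.3012 0.1649] [0.3109 0.1725]
side 0.54 10 [0.5453 0.3031 0.1684] [0.2994 0.1637] [0.3056 0.1725]
side 0.55 12 [0.5553 0.3039 0.1664] [0.3021 0.1594] [0.3068 0.1708]
side 0.56 15 [0.5652 0.3026 0.1649] [0.2988 0.1585] [0.3063 0.1703]
side 0.57 9 [0.575  0.3011 0.1637] [0.2981 0.1604] [0.3033 0.1661]
side 0.58 33 [0.5854 0.2989 0.1598] [0.292  0.1456] [0.309  0.1696]
side 0.59 19 [0.5927 0.2981 0.1599] [0.2934 0.1455] [0.3041 0.1704]
pos [ 0.5045 -0.0149  0.2523] jaw 99.99 q [-0.032  0.159  1.877  0.     1.107 -1.778] t 4.83 F [-0.1  0.9 -2.5] w 0.0355
shift(tool,mm) [ 48.3 328.2   2.5] turn [ 0.0002 -0.0016  0.1743] deg [ 0.01 -0.09  9.99] toolX [-0.985 -0.173  0.002]
```

View pics/s2.png

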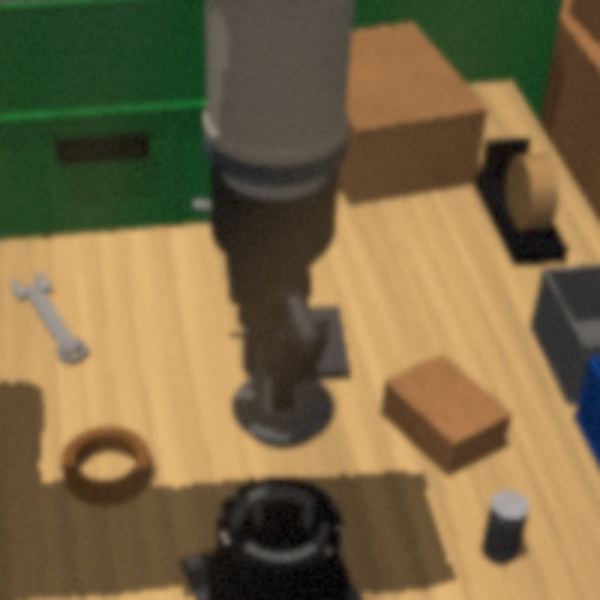

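The side view shows the plug held clear of the lamp, its flange at about (283,405) in the crop. Peg line from the clouds: tip about (.4925,.309), post about (.587,.2995), heading -5.65°, so the jaw goes to 84.35°.

Emit:
{"method": "move_arm", "body": {"commands": [[[0,0,0,0,0,0.137],[0,0,0,0,0,0.137],[12,45.9,0,0,0,0],[12,45.9,0,0,0,0],[12,45.9,0,0,0,0],[12,45.9,0,0,0,0],[12,45.9,0,0,0,0],[12,45.9,0,0,0,0],[12,45.9,0,0,0,0]]]}}

```text
clock: 5.95
eef_pos: [0.4526, 0.3141, 0.2514]
tcp_rot: [-0.156, -3.135, 0.003]
contact_force: [0.3, 0.2, -0.5]
gripper_width: 0.0357
```

Emit:
{"method": "move_arm", "body": {"commands": [[[0,0,45,0,0,0],[0,0,45,0,0,0],[0,0,0,0,0,0],[0,0,0,0,0,0],[0,0,0,0,0,0]]]}}

```text
clock: 6.58
eef_pos: [0.454, 0.3131, 0.1641]
tcp_rot: [0.158, 3.137, 0.001]
contact_force: [-2.4, 0.8, -3.6]
gripper_width: 0.0349
```

```bash
python3 - <<'E'
from h import *
delta(.4525,.313,.1617,84.35)
p,d,K,T=cam('side');a=cv2.resize(p[90:210,190:350],(800,600))[:, :]
w=cloud(d,K,T)
p2,d2,K2,T2=cam('top');w2=cloud(d2,K2,T2)
save('s3.png',np.vstack([cv2.resize(p[100:190,210:330],(400,300)),cv2.resize(p2[140:230,140:260],(400,300))]))
for nm,W in(('side',w),('top',w2)):
    c=W[(W[...,2]>.10)&(W[...,2]<.125)&(abs(W[...,0]-.4525)<.05)&(abs(W[...,1]-.313)<.05)]
    print(nm,len(c)); 
    if len(c)>10: print(cv2.minEnclosingCircle((c[:,:2]*1000).astype(np.float32)),c.mean(0))
    t=W[(W[...,2]>.145)&(W[...,2]<.19)&(abs(W[...,0]-.53)<.05)&(abs(W[...,1]-.305)<.02)]
    for a in np.arange(.48,.58,.02):
        u=t[(t[:,0]>a)&(t[:,0]<=a+.02)]
        if len(u): print(a.round(2),len(u),u.min(0).round(4),u.mean(0).round(4))
E
```

```text
pos [0.454  0.3131 0.1641] jaw 84.25 q [ 0.601  0.334  1.866  0.     0.942 -0.87 ] t 6.58 F [-2.4  0.8 -3.6] w 0.0349
shift(tool,mm) [ 1.5 -0.3  2.4] turn [ 0.0005  0.0001 -0.0018] deg [ 0.03  0.01 -0.1 ] toolX [-0.995  0.1   -0.   ]
side 0
0.48 66 [0.48   0.2854 0.1542] [0.4869 0.3027 0.1724]
0.5 24 [0.5011 0.303  0.1688] [0.5089 0.3068 0.1734]
0.52 28 [0.52   0.3025 0.1638] [0.5304 0.3058 0.1699]
0.54 22 [0.5414 0.2991 0.163 ] [0.5507 0.3033 0.1674]
0.56 23 [0.5613 0.2974 0.16  ] [0.569  0.3024 0.1641]
top 0
0.52 1 [0.5398 0.3015 0.1665] [0.5398 0.3015 0.1665]
0.54 18 [0.5412 0.3    0.1628] [0.5511 0.3024 0.1687]
0.56 29 [0.5604 0.2973 0.1594] [0.5706 0.3016 0.1657]
```

View pics/s3.png

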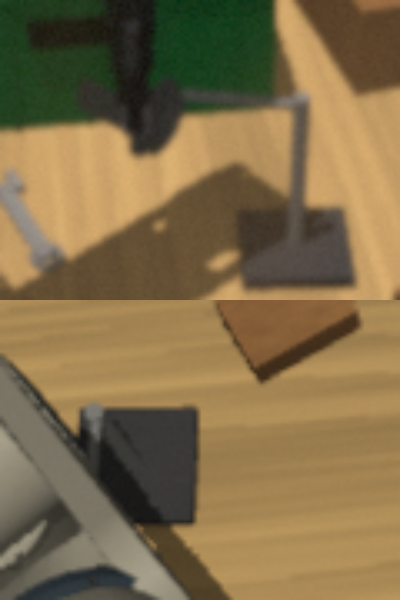

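The side view shows the plug twisted in the jaws, so the flange edge must have caught the peg tip on the way down. I'll go back up, away from the peg, and look.

Emit:
{"method": "move_arm", "body": {"commands": [[[0,0,-45,0,0,0],[0,0,-50,0,0,0],[40,0,0,0,0,0],[0,-50,0,0,0,0],[0,-50,0,0,0,0],[0,0,0,0,0,0],[0,0,0,0,0,0]]]}}

```text
clock: 7.55
eef_pos: [0.4049, 0.2178, 0.2593]
tcp_rot: [0.158, 3.135, 0.002]
contact_force: [0.6, 0.1, -1.0]
gripper_width: 0.0339
```

```bash
cat > pl.py <<'E'
from h import *
import sys
delta(.40,.21,.25,84.35)
s=env.observe();M=R.from_rotvec(s['tcp_rot']).as_matrix()
p,d,K,T=cam('side');w=cloud(d,K,T)
x=np.linalg.inv(T)@np.r_[s['eef_pos'],1]; u=K@x[:3]; u=(u/u[2])[:2]; a,b=int(u[0]),int(u[1]); print('px',u)
save(sys.argv[1]+'.png',cv2.resize(p[b-50:b+55,a-70:a+70],(560,420),interpolation=cv2.INTER_CUBIC))
c=w[max(b-60,0):b+60,a-70:a+70].reshape(-1,3); t=(c-s['eef_pos'])@M*1000
k=(np.linalg.norm(t,axis=1)<95)&(t[:,2]>16)
t=t[k]; print(len(t),'tool frame mm, min/max',t.min(0).round(),t.max(0).round())
# plane fit (flange faces) by SVD
for _ in range(3):
    m=t.mean(0);v=np.linalg.svd(t-m)[2][2];e=(t-m)@v;t=t[abs(e)<max(2.5,1.5*e.std())]
print('plane n(tool)',v.round(3),'cent',m.round(1),len(t),'tilt about y deg',np.degrees(np.arctan2(v[0],v[2])).round(1))
E
python3 pl.py s4
```

```text
pos [0.4049 0.2178 0.2593] jaw 84.22 q [ 0.49   0.075  1.958  0.     1.107 -0.98 ] t 7.55 F [ 0.6  0.1 -1. ] w 0.0339
shift(tool,mm) [ 4.1 -8.3  9.3] turn [ 0.0015  0.0022 -0.0023] deg [ 0.09  0.12 -0.13] toolX [-0.995  0.101 -0.002]
px [232.05904397 122.74207414]
118 tool frame mm, min/max [-30. -36.  16.] [20. 13. 41.]
plane n(tool) [-0.233 -0.189  0.954] cent [ -0.1 -20.   25.5] 76 tilt about y deg -13.7
```

View pics/s4.png

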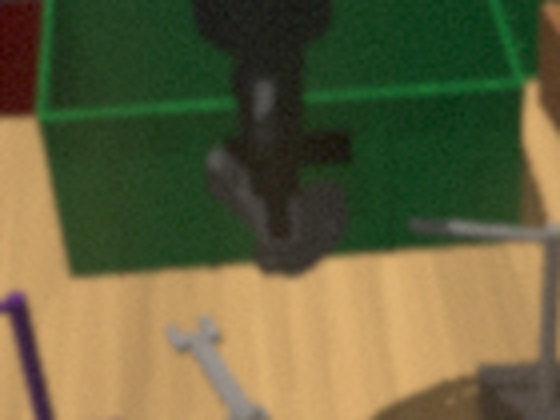

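The view shows the plug twisted about the jaw axis by roughly 40°, with the tab top towards the robot at (220,165) and the flange at (310,235). I'll measure the tilt, then set the plug upright on free bench and grip it again.

```bash
cat > ti.py <<'E'
from h import *
import sys
s=env.observe();M=R.from_rotvec(s['tcp_rot']).as_matrix()
for n in ('side','wrist','top'):
    p,d,K,T=cam(n);w=cloud(d,K,T); t=(w-s['eef_pos'])@M*1000
    k=(np.linalg.norm(np.nan_to_num(t,nan=999),axis=-1)<75)&(abs(t[...,1])<40)&(p.max(2)>40)
    q=t[k]; g=q[:,0]
    print(n,k.sum())
    for a in range(-70,75,10):
        u=q[(g>=a)&(g<a+10)]
        if len(u)>4: print(a,len(u),'y',u[:,1].min().round(),u[:,1].max().round(),'z',np.percentile(u[:,2],[2,25,50,75,98]).round(0))
delta(.40,.21,.25,84.35)
E
python3 ti.py
```

```text
side 583
-40 51 y -24.0 20.0 z [-7. -4. -1. 10. 16.]
-30 79 y -32.0 27.0 z [-3.  0.  3.  9. 23.]
-20 94 y -38.0 33.0 z [-57.   7.  10.  12.  29.]
-10 87 y -39.0 20.0 z [-21.  -6.   6.  16.  36.]
0 78 y -40.0 -7.0 z [-32.  -9.   5.  22.  28.]
10 65 y -24.0 11.0 z [-12.  -4.   6.  31.  36.]
20 69 y -19.0 18.0 z [-24. -17. -12.  -6.  -1.]
30 56 y -21.0 20.0 z [-30. -27. -25. -23. -14.]
wrist 20266
-40 1404 y -21.0 23.0 z [-7. -6. -5. -4. -2.]
-30 3363 y -22.0 23.0 z [-4. -2.  0.  2.  5.]
-20 2807 y -38.0 39.0 z [-25.   6.   8.  10.  13.]
-10 1932 y -40.0 36.0 z [-42.  13.  15.  16.  18.]
0 1799 y -40.0 37.0 z [-44.   0.   8.  22.  27.]
10 3118 y -40.0 39.0 z [-35. -12.  -6.  -3.   5.]
20 973 y -17.0 19.0 z [-26. -24. -21. -17.  -8.]
30 4153 y -17.0 19.0 z [-30. -29. -27. -26. -24.]
40 717 y -18.0 19.0 z [-26. -25. -24. -24. -23.]
top 148
10 45 y -28.0 10.0 z [-9. -5. -1.  8. 39.]
20 38 y -18.0 17.0 z [-22. -18. -11.  -2.   2.]
30 49 y -19.0 17.0 z [-29. -27. -26. -24. -18.]
40 9 y -18.0 17.0 z [-28. -25. -24. -23. -22.]
pos [0.4043 0.2184 0.2584] jaw 84.33 q [ 0.492  0.076  1.958  0.     1.107 -0.98 ] t 7.75 F [-0.   0.2 -1.2] w 0.0341
shift(tool,mm) [ 3.5 -8.8  8.4] turn [ 0.0003  0.0004 -0.0004] deg [ 0.02  0.02 -0.02] toolX [-0.995  0.099 -0.   ]
```

Emit:
{"method": "move_arm", "body": {"commands": [[[0,0,0,0,0.1,0],[0,0,0,0,0.1,0],[0,0,0,0,0.1,0],[0,0,0,0,0.1,0],[0,0,0,0,0.1,0],[0,0,0,0,0.1,0],[0,0,0,0,0,0],[0,0,0,0,0,0]]]}}

```text
clock: 8.75
eef_pos: [0.404, 0.2179, 0.2581]
tcp_rot: [-0.126, -2.541, -0.039]
contact_force: [0.4, 0.4, -1.1]
gripper_width: 0.0345
```

```bash
python3 - <<'E'
from h import *
s=env.observe();M=R.from_rotvec(s['tcp_rot']).as_matrix()
print(s['eef_pos'].round(4),M.round(3).tolist(),s['joint_positions'].round(2),s['gripper_width'])
for n in('wrist','side'):
    p,d,K,T=cam(n);w=cloud(d,K,T);r=w-s['eef_pos']
    t=r@M*1000
    k=(abs(r[...,0]+.015)<.05)&(abs(r[...,1])<.05)&(abs(r[...,2])<.075)&(p.max(2)>40)
    q=r[k]*1000
    for a in range(-70,60,10):
        u=q[(q[:,2]>=a)&(q[:,2]<a+10)]
        if len(u)>4: print(n,a,len(u),u.min(0).round(),u.max(0).round(),u.mean(0).round(1))
    if n=='wrist':
        u=q[(abs(q[:,2]+12)<12)&(q[:,0]>0)]; A=np.c_[u[:,:2],np.ones(len(u))]; print('flange?',np.linalg.lstsq(A,u[:,2],rcond=None)[0].round(3),len(u))
p,d,K,T=cam('top');w=cloud(d,K,T)
k=(abs(w[...,0]-.45)<.12)&(abs(w[...,1]-.2)<.12)&(w[...,2]>.006)&(w[...,2]<.06); q=w[k]; print('bench things',k.sum(), q[:,:2].min(0) if len(q) else '',q[:,:2].max(0) if len(q) else '')
print('to (.465,.2,.06):',M.T@(np.array([.465,.2,.06])-s['eef_pos'])*1000)
E
```

```text
[0.404  0.2179 0.2581] [[-0.822, 0.099, -0.56], [0.082, 0.995, 0.056], [0.563, -0.0, -0.826]] [ 0.32  0.39  1.68  0.23  1.62 -1.2 ] 0.03451887279929278
wrist -20 10028 [-26. -33. -19.] [ 34.  36. -10.] [ 11.3  -0.6 -14.7]
wrist -10 457 [-16. -22. -10.] [10. 29. -0.] [-8.   0.9 -4.7]
wrist 0 926 [-16. -25.   0.] [20. 31. 10.] [-8.6  2.4  5.4]
wrist 10 2091 [-16. -25.  10.] [25. 31. 20.] [-8.4  2.3 14.2]
wrist 20 1034 [-13. -42.  20.] [35. 47. 30.] [-0.1  0.7 24.9]
wrist 30 1068 [-12. -50.  30.] [35. 49. 40.] [-5.3  4.7 35.7]
wrist 40 4697 [-22. -45.  40.] [29. 50. 50.] [-15.4   2.2  43.3]
wrist 50 45 [ 19. -47.  50.] [32. 49. 60.] [25.4  2.5 53.4]
flange? [  0.064  -0.016 -15.417] 7748
side -40 19 [-25. -27. -35.] [ 14. -15. -30.] [ -7.  -22.4 -32.1]
side -30 45 [-38. -34. -30.] [ 21.  18. -20.] [ -7.5 -20.5 -24.6]
side -20 236 [-37. -36. -20.] [ 32.  30. -11.] [ -4.1 -12.8 -16.4]
side -10 38 [-20. -31. -10.] [ 8. 20. -0.] [ -7.6 -16.5  -4. ]
side 0 66 [-19. -34.   0.] [16. 23. 10.] [ -5.6 -15.7   5.1]
side 10 78 [-21. -32.  10.] [14. 23. 20.] [-4.4 -9.5 14.4]
side 20 58 [-22. -49.  20.] [24. 31. 29.] [-0.6 -7.7 24.3]
side 30 44 [-23. -49.  30.] [20. 40. 40.] [ -3.4 -12.9  35.7]
side 40 48 [-22. -49.  40.] [22. 49. 50.] [-10.4   0.5  42.7]
side 50 7 [ 14. -28.  51.] [27. 49. 56.] [20.3 18.1 53.9]
bench things 25 [0.33386107 0.30207604] [0.41793018 0.31996913]
to (.465,.2,.06): [-163.13186289  -11.6941086   128.51941679]
```

Emit:
{"method": "move_arm", "body": {"commands": [[[-41,-3,32,0,0.03,0],[-41,-3,32,0,0.03,0],[-41,-3,32,0,0,0],[-41,-3,32,0,0,0],[0,0,0,0,0,0],[0,0,0,0,0,0]]]}}

```text
clock: 9.65
eef_pos: [0.4583, 0.2006, 0.0596]
tcp_rot: [-0.123, -2.48, -0.043]
contact_force: [0.3, -0.6, -1.1]
gripper_width: 0.0342
```

```bash
python3 - <<'E'
from h import *
s=env.observe();M=R.from_rotvec(s['tcp_rot']).as_matrix()
print(s['eef_pos'].round(4),s['contact_force'],s['gripper_width'])
p,d,K,T=cam('side');w=cloud(d,K,T);r=w-s['eef_pos']
k=(abs(r[...,0])<.05)&(abs(r[...,1])<.04)&(w[...,2]>.01)&(r[...,2]<-.008)&(p.max(2).astype(int)-p.min(2)<25); q=w[k]; print(len(q),q.min(0).round(4),q.max(0).round(4))
print('down10',(M.T@[0,0,-10]).round(2))
E
```

```text
[0.4583 0.2006 0.0596] [ 0.25454743 -0.63475708 -1.08087828] 0.03419942633034371
193 [0.4195 0.1631 0.028 ] [0.4843 0.2312 0.0492]
down10 [-6.12 -0.01  7.91]
```

Emit:
{"method": "move_arm", "body": {"commands": [[[-6,0,8,0,0,0],[-5,0,6.4,0,0,0],[-3.7,0,4.8,0,0,0],[-1.2,0,1.6,0,0,0],[0,0,0,0,0,0],[0,0,0,0,0,0]]]}}

```text
clock: 10.45
eef_pos: [0.4582, 0.2, 0.0344]
tcp_rot: [-0.123, -2.477, -0.043]
contact_force: [2.2, -3.8, 23.2]
gripper_width: 0.0341
```

Emit:
{"method": "move_arm", "body": {"commands": [[[0,0,0,0,0,0],[0,0,0,0,0,0],[0,0,0,0,0,0],[0,0,-40,0,0,0],[0,0,-50,0,0,0],[0,0,-50,0,-0.17,0],[0,0,0,0,-0.17,0],[0,0,0,0,-0.17,0],[0,0,0,0,-0.15,0],[0,0,0,0,0,0]]], "hand": 0.1}}

```text
clock: 11.7
eef_pos: [0.5411, 0.1917, 0.1426]
tcp_rot: [-0.154, -3.137, 0.001]
contact_force: [-0.0, 1.5, -0.3]
gripper_width: 0.0768
```

```bash
cat > pb.py <<'E'
from h import *
delta(.40,.20,.20,84.35)
for n in('top','side','wrist'):
    p,d,K,T=cam(n);w=cloud(d,K,T)
    near=(abs(w[...,0]-.455)<.08)&(abs(w[...,1]-.2)<.08)
    gray=(p.max(2).astype(int)-p.min(2)<30)&(p.max(2)>35)
    for nm,a,b in(('tabtop',.070,.086),('tab',.03,.086),('flange',.014,.024)):
        k=near&gray&(w[...,2]>a)&(w[...,2]<b)
        if k.sum()<6: print(n,nm,k.sum());continue
        q=w[k];rr=cv2.minAreaRect((q[:,:2]*1000).astype(np.float32));print(n,nm,k.sum(),q.mean(0).round(4),q[:,2].max().round(4),np.round(rr[0],1),np.round(rr[1],1),round(rr[2],1))
E
python3 pb.py
```

```text
pos [0.5411 0.1917 0.1426] jaw 84.38 q [ 0.338  0.394  1.832  0.     0.917 -1.135] t 11.7 F [-0.   1.5 -0.3] w 0.0768
shift(tool,mm) [141.3  -5.6 -57.2] turn [-0.0005 -0.0011  0.0005] deg [-0.03 -0.07  0.03] toolX [-0.995  0.098  0.001]
top tabtop 0
top tab 0
top flange 0
side tabtop 13 [0.4438 0.1958 0.0777] 0.0809 [444.2 198. ] [29.8  2.9] 83.8
side tab 50 [0.4437 0.1872 0.0569] 0.0809 [446. 197.] [31.1  8.4] 80.8
side flange 320 [0.4547 0.1965 0.018 ] 0.0229 [454.5 200.4] [71.6 67.1] 85.3
wrist tabtop 1939 [0.4454 0.2016 0.0788] 0.0814 [445.  201.6] [36.1 10.4] 87.3
wrist tab 2488 [0.4463 0.2015 0.072 ] 0.0814 [445.  201.6] [36.2 10.4] 87.1
wrist flange 8266 [0.4576 0.1998 0.0192] 0.024 [434.9 185. ] [122.9  71.1] 38.7
```

```bash
python3 -c "
from h import *
delta(.445,.2016,.14,87.2)"
```

```text
pos [0.544  0.1918 0.1423] jaw 84.28 q [ 3.360e-01  3.980e-01  1.825e+00  1.000e-03  9.200e-01 -1.136e+00] t 11.85 F [-0.5 -0.1 -0.1] w 0.0765
shift(tool,mm) [99.5 -0.1  2.5] turn [ 0.0001 -0.002  -0.051 ] deg [ 0.01 -0.11 -2.92] toolX [-0.995  0.1    0.002]
```

Emit:
{"method": "move_arm", "body": {"commands": [[[50,0,0,0,0,0],[49.5,0,0,0,0,-0.05],[0,0,0,0,0,0],[0,0,0,0,0,0],[0,0,0,0,0,0]]]}}

```text
clock: 12.48
eef_pos: [0.446, 0.2017, 0.1423]
tcp_rot: [0.08, 3.14, 0.0]
contact_force: [0.4, -0.4, 0.7]
gripper_width: 0.0766
```

```bash
python3 pb.py; python3 -c "
from h import *
delta(.445,.2016,.05,87.2)"
```

```text
pos [0.446  0.2017 0.1423] jaw 87.09 q [ 0.422  0.278  2.011  0.     0.852 -1.099] t 12.47 F [ 0.4 -0.4  0.7] w 0.0766
shift(tool,mm) [ 45.9  -4.  -57.7] turn [0.0003 0.0003 0.0478] deg [0.02 0.02 2.74] toolX [-0.999  0.051 -0.   ]
top tabtop 0
top tab 0
top flange 0
side tabtop 23 [0.4441 0.1931 0.0764] 0.0801 [445.4 198. ] [29.3  8.1] 78.4
side tab 65 [0.4436 0.188  0.0585] 0.0801 [442.4 197.3] [ 9.7 31.4] 3.6
side flange 321 [0.4549 0.1971 0.018 ] 0.024 [454.3 199.4] [68.6 67.3] 81.4
wrist tabtop 1495 [0.4439 0.2017 0.0783] 0.0812 [444.9 201.6] [36.1 10.9] 87.1
wrist tab 2605 [0.4427 0.2017 0.0654] 0.0812 [444.8 201.6] [36.1 10.9] 87.2
wrist flange 5261 [0.4478 0.1978 0.0191] 0.024 [425.  182.6] [141.   71.2] 32.0
pos [0.4451 0.2014 0.1422] jaw 87.1 q [ 0.422  0.277  2.013  0.     0.852 -1.098] t 12.62 F [ 0.9 -0.4 -0.3] w 0.0768
shift(tool,mm) [ 0.1  0.2 92.2] turn [-0.     -0.0001 -0.0017] deg [-0.   -0.01 -0.1 ] toolX [-0.999  0.051  0.   ]
```

Emit:
{"method": "move_arm", "body": {"commands": [[[0,0,50,0,0,0],[0,0,42,0,0,0],[0,0,0,0,0,0],[0,0,0,0,0,0]]]}}

```text
clock: 13.12
eef_pos: [0.4451, 0.2017, 0.0512]
tcp_rot: [0.079, 3.14, 0.0]
contact_force: [0.5, 0.1, -0.5]
gripper_width: 0.0769
```

Emit:
{"method": "move_arm", "body": {"commands": [[[0,0,0,0,0,0],[0,0,0,0,0,0],[0,0,0,0,0,0],[0,0,0,0,0,0],[0,0,-20,0,0,0],[0,0,-45,0,0,0],[0,0,-50,0,0,0.05],[0,0,0,0,0,0],[0,0,0,0,0,0]]], "hand": 1, "newtons": 60}}

```text
clock: 14.25
eef_pos: [0.4439, 0.2013, 0.165]
tcp_rot: [-0.156, -3.138, 0.0]
contact_force: [-0.9, -0.4, -1.7]
gripper_width: 0.0351
```

```bash
python3 -c "
from h import *
delta(.42,.316,.166,84.35)"; python3 ti.py | grep -v top
```

```text
pos [0.4439 0.2013 0.165 ] jaw 84.31 q [ 0.423  0.241  1.998 -0.     0.903 -1.049] t 14.25 F [-0.9 -0.4 -1.7] w 0.0351
shift(tool,mm) [ 35.2 111.8  -1. ] turn [-0.0001 -0.0001 -0.0007] deg [-0.   -0.   -0.04] toolX [-0.995  0.099  0.   ]
side 445
-50 14 y -14.0 13.0 z [32. 32. 34. 35. 38.]
-40 48 y -28.0 27.0 z [31. 33. 33. 34. 37.]
-30 63 y -33.0 30.0 z [32. 33. 34. 35. 48.]
-20 96 y -37.0 36.0 z [-66.  32.  33.  34.  47.]
-10 78 y -36.0 35.0 z [-16.   8.  33.  35.  49.]
0 67 y -35.0 -2.0 z [-18.   5.  29.  33.  47.]
10 61 y -28.0 23.0 z [-68.  32.  33.  34.  38.]
20 18 y -21.0 13.0 z [32. 33. 34. 34. 35.]
wrist 17531
-30 384 y -11.0 11.0 z [32. 33. 33. 34. 34.]
-20 74 y -39.0 40.0 z [-44. -42. -39. -25. -20.]
-10 2278 y -36.0 35.0 z [-28. -27. -26.   3.  34.]
0 9868 y -40.0 34.0 z [-28. -24.   2.  24.  34.]
10 3885 y -40.0 30.0 z [-32.  -7.  33.  33.  35.]
20 1042 y -21.0 20.0 z [32. 33. 33. 34. 37.]
pos [0.4434 0.2011 0.1639] jaw 84.3 q [ 0.423  0.243  1.998 -0.     0.903 -1.049] t 14.4 F [ 0.5 -0.5 -0.8] w 0.0352
shift(tool,mm) [ 44.3   4.5 -86. ] turn [-0.0014 -0.0023 -0.0009] deg [-0.08 -0.13 -0.05] toolX [-0.995  0.099  0.002]
```

Emit:
{"method": "move_arm", "body": {"commands": [[[17.5,56,-1,0,0,0],[17.5,56,-1,0,0,0],[0,0,0,0,0,0],[0,0,0,0,0,0],[0,0,0,0,0,0]]]}}

```text
clock: 15.02
eef_pos: [0.4205, 0.3152, 0.1666]
tcp_rot: [-0.158, -3.137, 0.002]
contact_force: [-0.5, -0.1, -1.9]
gripper_width: 0.0353
```

```bash
python3 - <<'E'
from h import *
s=env.observe();M=R.from_rotvec(s['tcp_rot']).as_matrix()
for n in ('wrist','side'):
    p,d,K,T=cam(n);w=cloud(d,K,T)
    k=(w[...,2]>.145)&(w[...,2]<.19)&(w[...,0]>.48)&(w[...,0]<.60)&(abs(w[...,1]-.305)<.02)&(p.max(2).astype(int)-p.min(2)<30)&(p.max(2)>35)
    t=w[k]; print(n,len(t))
    for a in np.arange(.48,.58,.015):
        u=t[(t[:,0]>a)&(t[:,0]<=a+.015)]
        if len(u)>4: print(a.round(3),len(u),u[:,0].min().round(4),'y',u[:,1].min().round(4),u[:,1].max().round(4),u.mean(0).round(4),'ztop',np.percentile(u[:,2],95).round(4))
delta(.42,.316,.166,84.35)
save('s5.png',cv2.resize(p[90:180,190:310],(640,480),interpolation=cv2.INTER_CUBIC))
E
```

```text
wrist 0
side 133
0.48 5 0.4907 y 0.3059 0.3116 [0.4924 0.3093 0.175 ] ztop 0.1774
0.495 22 0.4959 y 0.3038 0.3128 [0.5029 0.308  0.1739] ztop 0.1775
0.51 15 0.5118 y 0.3028 0.3113 [0.5178 0.3065 0.1719] ztop 0.1745
0.525 22 0.5255 y 0.299 0.3108 [0.5327 0.3055 0.1696] ztop 0.1739
0.54 15 0.5418 y 0.3003 0.3084 [0.5477 0.3038 0.1677] ztop 0.1701
0.555 17 0.5553 y 0.2997 0.3075 [0.5623 0.3027 0.1669] ztop 0.1686
0.57 12 0.5719 y 0.2982 0.3055 [0.5787 0.3011 0.1649] ztop 0.1679
pos [0.4208 0.3154 0.167 ] jaw 84.2 q [ 0.64   0.294  1.917 -0.     0.932 -0.829] t 15.12 F [-0.3  0.  -0.9] w 0.0351
shift(tool,mm) [0.9 0.5 1. ] turn [-0.0005 -0.0004 -0.0026] deg [-0.03 -0.02 -0.15] toolX [-0.995  0.101  0.   ]
```

View pics/s5.png

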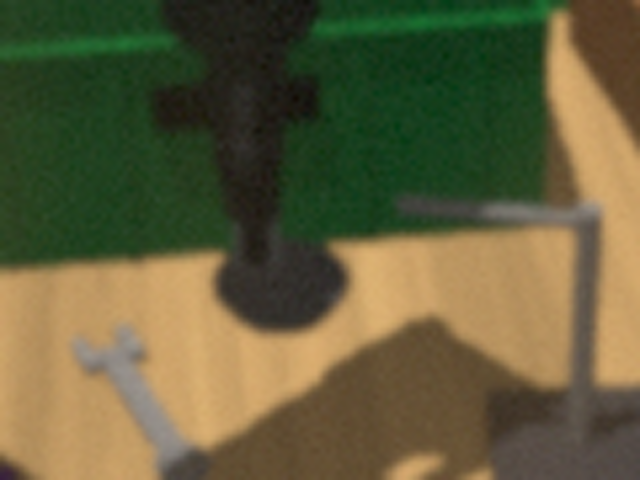

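The view shows the plug level in the jaws, its flange at (283,283), with the peg ahead at (400,205) and aligned to within 1 mm. Now I thread it.

Emit:
{"method": "move_arm", "body": {"commands": [[[-30,0.5,0,0,0,0],[-30,0,0,0,0,0],[-20,0,1,0,0,0],[0,0,0,0,0,0],[0,0,0,0,0,0]]]}}

```text
clock: 15.75
eef_pos: [0.4995, 0.3085, 0.166]
tcp_rot: [-0.157, -3.136, 0.001]
contact_force: [-0.2, -0.1, -1.2]
gripper_width: 0.0349
```

Emit:
{"method": "move_arm", "body": {"commands": [[[-14,0,2,0,0,0],[-13,0,3,0,0,0],[0,0,0,0,0,0],[0,0,0,0,0,0]]]}}

```text
clock: 16.25
eef_pos: [0.527, 0.3061, 0.161]
tcp_rot: [-0.157, -3.137, 0.0]
contact_force: [-0.4, -0.5, -2.0]
gripper_width: 0.0351
```

```bash
python3 - <<'E'
from h import *
delta(.527,.306,.16,84.35)
p,d,K,T=cam('side')
save('s6.png',cv2.resize(p[90:180,220:340],(640,480),interpolation=cv2.INTER_CUBIC))
E
```

```text
pos [0.527  0.3061 0.161 ] jaw 84.27 q [ 0.524  0.419  1.741  0.     0.983 -0.947] t 16.25 F [-0.4 -0.5 -2. ] w 0.0351
shift(tool,mm) [ 0.  -0.1  1. ] turn [-0.0003 -0.0007 -0.0015] deg [-0.02 -0.04 -0.08] toolX [-0.995  0.1    0.001]
```

View pics/s6.png

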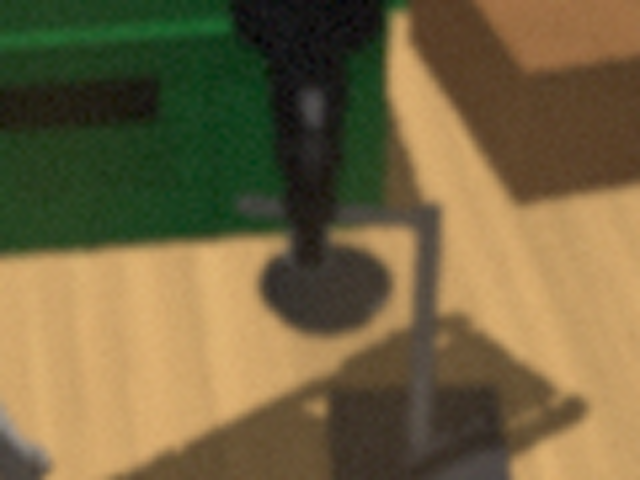

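The peg shows on both sides of the tab, with its tip at (245,205), so it is threaded and there was no contact force. Next I lower it onto the peg.

Emit:
{"method": "move_arm", "body": {"commands": [[[0,0,3,0,0,0],[0,0,3,0,0,0],[0,0,1,0,0,0],[0,0,0,0,0,0]]]}}

```text
clock: 16.8
eef_pos: [0.5271, 0.3064, 0.1548]
tcp_rot: [0.156, 3.138, 0.0]
contact_force: [-2.3, -0.3, 4.5]
gripper_width: 0.0353
```

Emit:
{"method": "move_arm", "body": {"commands": [[[0,0,0,0,0,0],[0,0,0,0,0,0],[0,0,0,0,0,0],[0,0,0,0,0,0],[0,0,-20,0,0,0],[0,0,-40,0,0,0],[0,0,-60,0,0,0],[0,0,-20,0,0,0],[0,0,0,0,0,0],[0,0,0,0,0,0]]], "hand": 0.15}}

```text
clock: 18.05
eef_pos: [0.5266, 0.3059, 0.2928]
tcp_rot: [-0.157, -3.136, 0.002]
contact_force: [-0.1, -0.4, 0.2]
gripper_width: 0.0724
```

```bash
python3 - <<'E'
from h import *
p,d,K,T=cam('side')
save('s7.png',cv2.resize(p[90:180,220:340],(640,480),interpolation=cv2.INTER_CUBIC))
delta(.50,-.27,.30,112)
w=cloud(d,K,T)
for a in (.055,.08,.1,.12,.14,.16):
    k=(w[...,2]>a)&(w[...,2]<a+.02)&(abs(w[...,0]-.53)<.045)&(abs(w[...,1]-.305)<.045);q=w[k]
    if len(q): print(a,len(q),q.min(0).round(3),q.max(0).round(3),q.mean(0).round(3))
E
```

```text
pos [0.5265 0.3059 0.2925] jaw 84.28 q [ 0.524  0.289  1.616  0.     1.239 -0.947] t 18.1 F [0.5 0.1 0.1] w 0.0725
shift(tool,mm) [ -31.  -575.6   -6.7] turn [-0.001  -0.0025 -0.4838] deg [ -0.06  -0.14 -27.72] toolX [-0.995  0.1    0.002]
0.1 179 [0.499 0.271 0.101] [0.561 0.339 0.12 ] [0.537 0.297 0.116]
0.12 151 [0.492 0.271 0.12 ] [0.542 0.341 0.14 ] [0.512 0.304 0.124]
0.14 41 [0.515 0.288 0.14 ] [0.573 0.328 0.16 ] [0.522 0.299 0.15 ]
0.16 126 [0.491 0.288 0.161] [0.572 0.327 0.18 ] [0.53  0.303 0.171]
```

View pics/s7.png

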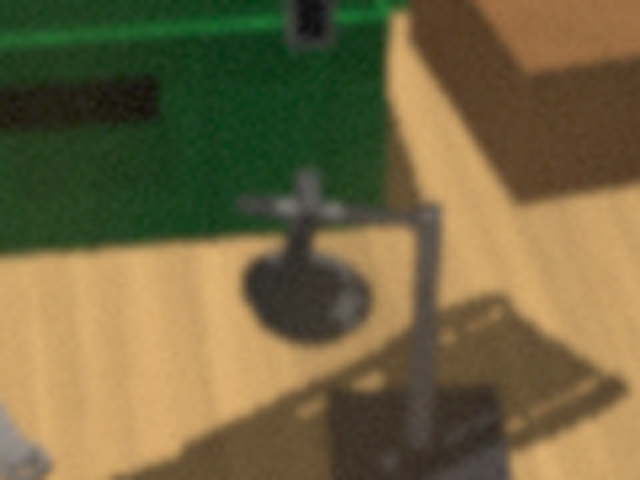

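The side view shows the plug hanging by its eye on the grey peg near (305,205), tilted slightly and released. Now the lid.

Emit:
{"method": "move_arm", "body": {"commands": [[[-3,-57.5,-1,0,0,0],[-3,-57.5,-1,0,0,0],[-3,-57.5,-1,0,0,0],[-3,-57.5,-1,0,0,0],[-3,-57.5,-1,0,0,0],[-3,-57.5,-1,0,0,0],[-3,-57.5,-1,0,0,0],[-3,-57.5,-1,0,0,0],[-3,-57.5,-1,0,0,0],[-3,-57.5,-1,0,0,0]]]}}

```text
clock: 19.35
eef_pos: [0.4989, -0.2705, 0.3027]
tcp_rot: [-0.157, -3.136, -0.002]
contact_force: [0.9, -0.3, 1.2]
gripper_width: 0.0728
```

Emit:
{"method": "move_arm", "body": {"commands": [[[0,0,20,0,0,-0.161],[0,0,20,0,0,-0.161],[0,0,20,0,0,-0.161],[0,0,0,0,0,0],[0,0,0,0,0,0],[0,0,0,0,0,0]]]}}

```text
clock: 20.1
eef_pos: [0.5002, -0.269, 0.245]
tcp_rot: [-0.595, 3.084, -0.001]
contact_force: [-0.5, -0.6, 0.5]
gripper_width: 0.0726
```

```bash
cat > ld.py <<'E'
from h import *
p,d,K,T=cam('wrist');w=cloud(d,K,T);save('lid.png',p)
near=np.hypot(w[...,0]-.572,w[...,1]+.288)<.06
gray=(p.max(2).astype(int)-p.min(2)<30)&(p.max(2)>45)
k=near&(w[...,2]>.053)&(w[...,2]<.068);q=w[k]
rr=cv2.minAreaRect((q[:,:2]*1000).astype(np.float32));print('bar',len(q),q.mean(0).round(4),np.round(rr[0],1),np.round(rr[1],1),round(rr[2],1))
c=q[:,:2]-q[:,:2].mean(0);v=np.linalg.svd(c,full_matrices=False)[2][0];print('bar dir',np.degrees(np.arctan2(v[1],v[0])).round(2))
k=near&gray&(w[...,2]>.024)&(w[...,2]<.035);q=w[k];print('disc',cv2.minEnclosingCircle((q[:,:2]*1000).astype(np.float32)),q[:,2].mean().round(4))
delta(.572,-.288,.20,112)
E
python3 ld.py
```

```text
bar 1533 [ 0.5712 -0.2876  0.0606] [ 573.2 -287.5] [63.3 20.2] 22.8
bar dir 22.52
disc ((574.4720458984375, -286.7899169921875), 42.83145523071289) 0.031
pos [ 0.5001 -0.269   0.245 ] jaw 111.87 q [-0.496  0.264  1.759 -0.     1.117 -2.449] t 20.15 F [-0.3 -0.6  0.1] w 0.0722
shift(tool,mm) [-59.6 -44.4  45.1] turn [-0.0009  0.0007 -0.0022] deg [-0.05  0.04 -0.13] toolX [-0.928 -0.373 -0.001]
```

Emit:
{"method": "move_arm", "body": {"commands": [[[-30.5,-22,22,0,0,-0.005],[-30.5,-22,22,0,0,-0.005],[0,0,0,0,0,0],[0,0,0,0,0,0],[0,0,0,0,0,0]]], "hand": 0.4}}

```text
clock: 20.78
eef_pos: [0.5724, -0.2867, 0.2014]
tcp_rot: [-0.613, 3.081, -0.001]
contact_force: [0.6, 0.5, 0.4]
gripper_width: 0.0512
```

```bash
python3 ld.py; python3 -c "
from h import *
delta(.573,-.2875,.049,112.5)"
```

```text
bar 2224 [ 0.5716 -0.2883  0.0608] [ 573.4 -287.7] [63.4 19.9] 22.0
bar dir 22.57
disc ((573.6171264648438, -287.65142822265625), 41.78242874145508) 0.0311
pos [ 0.5724 -0.2867  0.2014] jaw 112.5 q [-0.467  0.418  1.64  -0.     1.082 -2.43 ] t 20.82 F [-0.3  0.2  0.2] w 0.0511
shift(tool,mm) [ 0.9 -1.   1.4] turn [-0.0009  0.0007  0.0088] deg [-0.05  0.04  0.5 ] toolX [-0.924 -0.383 -0.001]
pos [ 0.5724 -0.2867  0.2014] jaw 112.5 q [-0.467  0.418  1.64  -0.     1.082 -2.43 ] t 20.82 F [-0.3  0.2  0.2] w 0.0511
shift(tool,mm) [-1.000e-01 -8.000e-01  1.524e+02] turn [-0.0009  0.0007  0.0001] deg [-0.05  0.04  0.  ] toolX [-0.924 -0.383 -0.001]
```

Emit:
{"method": "move_arm", "body": {"commands": [[[-0.3,-1,50,0,0,0],[0,0,50,0,0,0],[0,0,32,0,0,0],[0,0,20,0,0,0],[0,0,0,0,0,0],[0,0,0,0,0,0]]]}}

```text
clock: 21.58
eef_pos: [0.5744, -0.288, 0.0498]
tcp_rot: [-0.613, 3.079, -0.002]
contact_force: [0.2, 0.6, 0.2]
gripper_width: 0.0515
```

Emit:
{"method": "move_arm", "body": {"commands": [[[0,0,0,0,0,0],[0,0,0,0,0,0],[0,0,0,0,0,0],[0,0,0,0,0,0],[0,0,0,0,0,0]]], "hand": 1, "newtons": 70}}

```text
clock: 22.2
eef_pos: [0.5743, -0.2879, 0.0497]
tcp_rot: [-0.613, 3.08, -0.002]
contact_force: [-0.9, -0.1, 6.6]
gripper_width: 0.0188
```

```bash
python3 -c "
from h import *
delta(.573,-.2875,.049,112.5)"
```

```text
pos [ 0.5743 -0.2879  0.0497] jaw 112.53 q [-0.467  0.606  1.724 -0.     0.81  -2.431] t 22.2 F [-0.9 -0.1  6.6] w 0.0188
shift(tool,mm) [1.  0.9 0.7] turn [-0.0015  0.0013  0.0005] deg [-0.09  0.07  0.03] toolX [-0.924 -0.383 -0.001]
```

Emit:
{"method": "move_arm", "body": {"commands": [[[0,0,-20,0,0,0],[0,0,-50,0,0,0],[0,0,-50,0,0,0.055],[0,0,-60,0,0,0.055],[0,0,-60,0,0,0.055],[0,0,-60,0,0,0],[0,0,0,0,0,0]]]}}

```text
clock: 23.08
eef_pos: [0.5753, -0.2883, 0.3557]
tcp_rot: [-0.357, 3.112, -0.009]
contact_force: [-0.4, -0.1, -1.3]
gripper_width: 0.0185
```

```bash
python3 -c "
from h import *
delta(.58,.0016,.35,103)"
```

```text
pos [ 0.5753 -0.2883  0.3557] jaw 103.08 q [-0.467  0.297  1.468  0.     1.366 -2.266] t 23.07 F [-0.4 -0.1 -1.3] w 0.0185
shift(tool,mm) [-70.2 281.4   4.4] turn [-0.0069  0.0083  0.0014] deg [-0.39  0.48  0.08] toolX [-0.974 -0.226 -0.008]
```

Emit:
{"method": "move_arm", "body": {"commands": [[[-14,56,0,0,0,0],[-14,56,0,0,0,0],[-14,56,0,0,0,0],[-14,56,0,0,0,0],[-14,56,0,0,0,0],[0,0,0,0,0,0],[0,0,0,0,0,0],[0,0,0,0,0,0]]]}}

```text
clock: 24.08
eef_pos: [0.5781, 0.0, 0.3481]
tcp_rot: [0.356, -3.121, 0.0]
contact_force: [0.1, 0.5, -1.4]
gripper_width: 0.0189
```

```bash
cat > lm.py <<'E'
from h import *
p,d,K,T=cam('wrist');save('lamp2.png',p)
delta(.5165,-.013,.25,103)
w=cloud(d,K,T);cx,cy=.5165,-.013
for it in range(2):
    r=np.hypot(w[...,0]-cx,w[...,1]-cy)
    m=((r<.053)&(r>.038)&(w[...,2]>.09)&(w[...,2]<.112)&(p.min(2)>90)).astype(np.uint8)
    k,l,st,ce=cv2.connectedComponentsWithStats(m,connectivity=8)
    P=[]
    for i in range(1,k):
        if st[i,4]<3: continue
        q=onplane(K,T,*ce[i],.101);P.append(q)
        if it: print(ce[i].round(1),st[i,2:],q.round(4),'r',round(np.hypot(q[0]-cx,q[1]-cy),4),'ang',np.degrees(np.arctan2(q[1]-cy,q[0]-cx)).round(1))
    P=np.array(P); A=np.c_[2*P[:,:2],np.ones(len(P))]; c=np.linalg.lstsq(A,(P[:,:2]**2).sum(1),rcond=None)[0]; print('circle',c[:2].round(4),np.sqrt(c[2]+c[0]**2+c[1]**2).round(4))
q=w[(abs(w[...,2]-.101)<.004)&(r<.056)];print('rim',len(q),cv2.minEnclosingCircle((q[:,:2]*1000).astype(np.float32)),np.round(cv2.fitEllipse(cv2.convexHull((q[:,:2]*1000).astype(np.float32)))[0],1))
# cavity edge: deep points within mouth
h=w[(w[...,2]<.09)&(r<.042)];
rr=np.hypot(h[:,0]-cx,h[:,1]-cy)
for i in range(8):
    pass
s=env.observe();M=R.from_rotvec(s['tcp_rot']).as_matrix()
t=(w-s['eef_pos'])@M*1000
k=(abs(t[...,2])<25)&(abs(t[...,0])<50)&(abs(t[...,1])<48)&(t[...,2]>5)
print('disc in tool',k.sum(),t[k].min(0).round(1),t[k].max(0).round(1))
y,x=np.where(k)
E
python3 lm.py
```

```text
pos [ 5.781e-01 -1.000e-04  3.481e-01] jaw 102.99 q [-0.003  0.198  1.612 -0.     1.332 -1.8  ] t 24.12 F [-1.4 -0.3 -1.1] w 0.0186
shift(tool,mm) [62.9  1.3 98.1] turn [-0.0001 -0.0005 -0.0002] deg [-0.01 -0.03 -0.01] toolX [-0.974 -0.225  0.001]
circle [ 0.5168 -0.0093] 0.0444
[281.7  66.5] [ 4  4 14] [ 0.4738 -0.0261  0.101 ] r 0.0446 ang -162.9
[288.5  66.3] [ 4  4 14] [ 0.4722 -0.02    0.101 ] r 0.0448 ang -171.0
[309.5  73.2] [ 6  7 24] [0.4737 0.0005 0.101 ] r 0.0449 ang 162.5
[326.8  92.1] [ 6  6 23] [0.4863 0.0205 0.101 ] r 0.0451 ang 132.0
[246. 122.] [1 3 3] [ 0.5304 -0.0486  0.101 ] r 0.0382 ang -68.7
[249.8 134. ] [3 5 5] [ 0.5407 -0.0427  0.101 ] r 0.0383 ang -50.9
[244.5 140.7] [ 7  7 34] [ 0.5482 -0.0465  0.101 ] r 0.0461 ang -46.6
[262. 148.] [17 13 18] [ 0.5512 -0.0283  0.101 ] r 0.0379 ang -23.8
[261.6 157.9] [ 6  7 23] [ 0.5608 -0.0267  0.101 ] r 0.0464 ang -17.1
[281.4 164.1] [ 4  3 11] [ 0.5624 -0.0062  0.101 ] r 0.0464 ang 8.4
[287.8 164. ] [ 4  3 10] [0.5608 0.     0.101 ] r 0.0462 ang 16.4
circle [ 0.5168 -0.0093] 0.0444
rim 4417 ((517.4288330078125, -13.223888397216797), 49.018226623535156) [517.4 -12.7]
disc in tool 13297 [-19.8 -41.3   5. ] [42.4 42.1 24.8]
```

View pics/lamp2.png

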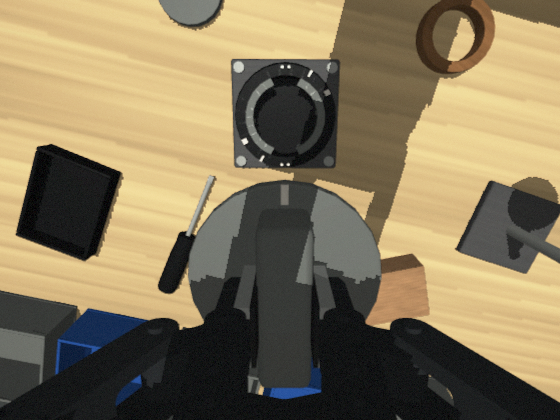

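The view shows the empty lamp mouth at (285,113), with dot pairs at columns 285 top and bottom, and the lid held level in the jaws. The three mark pairs agree: lamp centre (.5173,-.0131), entry axis 12.7°. I move over the mouth.

```bash
python3 -c "
from h import *
delta(.518,-.0129,.165,102.69)"
```

```text
pos [ 5.781e-01 -1.000e-04  3.481e-01] jaw 102.99 q [-0.003  0.198  1.612 -0.     1.332 -1.8  ] t 24.12 F [-1.4 -0.3 -1.1] w 0.0186
shift(tool,mm) [ 61.4   1.  183.1] turn [-0.0001 -0.0005  0.0053] deg [-0.01 -0.03  0.3 ] toolX [-0.974 -0.225  0.001]
```

Emit:
{"method": "move_arm", "body": {"commands": [[[31,0,50,0,0,0.003],[31,0,50,0,0,0.002],[0,0,50,0,0,0],[0,0,32,0,0,0],[0,0,0,0,0,0],[0,0,0,0,0,0],[0,0,0,0,0,0]]]}}

```text
clock: 25.0
eef_pos: [0.5191, -0.0131, 0.1679]
tcp_rot: [-0.349, 3.119, -0.001]
contact_force: [0.4, -0.2, -1.1]
gripper_width: 0.0187
```

```bash
python3 -c "
from h import *
delta(.518,-.0129,.130,102.69)"
```

```text
pos [ 0.5191 -0.0131  0.1679] jaw 102.77 q [-0.028  0.281  1.932 -0.     0.925 -1.822] t 25.0 F [ 0.4 -0.2 -1.1] w 0.0187
shift(tool,mm) [ 1.1  0.4 37.9] turn [-0.0007  0.0026  0.0014] deg [-0.04  0.15  0.08] toolX [-0.975 -0.221 -0.003]
```

Emit:
{"method": "move_arm", "body": {"commands": [[[1,0.4,8,0,0.002,0.001],[0,0,8,0,0,0],[0,0,0,0,0,0],[0,0,3,0,0,0],[0,0,3,0,0,0],[0,0,3,0,0,0],[0,0,0,0,0,0]]]}}

```text
clock: 25.88
eef_pos: [0.5168, -0.0127, 0.1411]
tcp_rot: [0.348, -3.12, 0.0]
contact_force: [0.1, -0.1, -1.0]
gripper_width: 0.0185
```

Emit:
{"method": "move_arm", "body": {"commands": [[[-0.6,0,3,0,0,0],[0,0,3,0,0,0],[0,0,3,0,0,0],[0,0,2,0,0,0],[0,0,1,0,0,0],[0,0,0,0,0,0],[0,0,0,0,0,0]]]}}

```text
clock: 26.75
eef_pos: [0.5175, -0.0126, 0.1294]
tcp_rot: [0.348, -3.12, 0.0]
contact_force: [-0.0, 0.2, -2.0]
gripper_width: 0.0185
```

Emit:
{"method": "move_arm", "body": {"commands": [[[0,0,1,0,0,0],[0,0,1,0,0,0],[0,0,0,0,0,0],[0,0,0,0,0,0]]]}}

```text
clock: 27.25
eef_pos: [0.5174, -0.0125, 0.1276]
tcp_rot: [0.348, -3.12, 0.0]
contact_force: [-2.6, 0.3, 5.6]
gripper_width: 0.0186
```

The lid is down on the rim: TCP z .1276 against .1277 expected, with light contact. Now I turn clockwise in small steps.

Emit:
{"method": "move_arm", "body": {"commands": [[[0,0,0,0,0,0.05],[0,0,0,0,0,0.05],[0,0,0,0,0,0.05],[0,0,0,0,0,0.05],[0,0,0,0,0,0.05],[0,0,0,0,0,0.05],[0,0,0,0,0,0.05],[0,0,0,0,0,0.05],[0,0,0,0,0,0],[0,0,0,0,0,0]]]}}

```text
clock: 28.5
eef_pos: [0.518, -0.0125, 0.1276]
tcp_rot: [-0.278, -3.129, 0.001]
contact_force: [1.1, 0.3, 5.0]
gripper_width: 0.0187
```

```bash
python3 -c "
from h import *
delta(.518,-.0127,.1276,72.69);print(env.observe()['moment'])"
```

```text
pos [ 0.518  -0.0125  0.1276] jaw 79.86 q [-0.027  0.339  1.962 -0.     0.841 -1.42 ] t 28.5 F [1.1 0.3 5. ] w 0.0187
shift(tool,mm) [-0.1 -0.2  0. ] turn [-0.0005 -0.0006  0.1252] deg [-0.03 -0.03  7.17] toolX [-0.984  0.176  0.001]
[ 0.12020027 -0.25129796 -0.07901223]
```

Emit:
{"method": "move_arm", "body": {"commands": [[[0,0,0,0,0,0.04],[0,0,0,0,0,0.04],[0,0,0,0,0,0.03],[0,0,0,0,0,0.015],[0,0,0,0,0,0],[0,0,0,0,0,0],[0,0,0,0,0,0]]]}}

```text
clock: 29.38
eef_pos: [0.5178, -0.0126, 0.1276]
tcp_rot: [-0.472, -3.105, 0.001]
contact_force: [-0.1, -0.1, 5.9]
gripper_width: 0.0184
```

```bash
python3 - <<'E'
from h import *
delta(.518,-.0127,.1276,72.69)
for n in('wrist','side'):
    p,d,K,T=cam(n);w=cloud(d,K,T);r=np.hypot(w[...,0]-.5173,w[...,1]+.0131);g=p.min(2)
    m=((r<.053)&(r>.041)&(w[...,2]>.08)&(w[...,2]<.118)&(g>85)).astype(np.uint8)
    k,l,st,ce=cv2.connectedComponentsWithStats(m,connectivity=8)
    for i in range(1,k):
        if st[i,4]>3:
            q=onplane(K,T,*ce[i],.101);print(n,'mark',ce[i].round(1),st[i,4],q.round(4),np.degrees(np.arctan2(q[1]+.0131,q[0]-.5173)).round(1))
    k=(w[...,2]>.102)&(w[...,2]<.113)&(r<.044)&(p.max(2)>45);q=w[k];print(n,'disc top',len(q),np.median(q[:,2]).round(4),cv2.minEnclosingCircle((q[:,:2]*1000).astype(np.float32)))
    k=(w[...,2]>.132)&(w[...,2]<.143)&(r<.04)&(p.max(2)>45);q=w[k];
    if len(q)>10:
        rr=cv2.minAreaRect((q[:,:2]*1000).astype(np.float32));print(n,'bar top',len(q),np.round(rr[0],1),np.round(rr[1],1),round(rr[2],1))
    if n=='wrist': save('fin.png',p)
E
```

```text
pos [ 0.5178 -0.0126  0.1276] jaw 72.71 q [-2.700e-02  3.390e-01  1.962e+00 -1.000e-03  8.410e-01 -1.295e+00] t 29.38 F [-0.1 -0.1  5.9] w 0.0184
shift(tool,mm) [-0.2  0.   0. ] turn [-0.0009 -0.0009  0.0003] deg [-0.05 -0.05  0.02] toolX [-0.955  0.297  0.001]
wrist mark [282.3 166.7] 123 [0.4725 0.0008 0.101 ] 162.8
wrist mark [234.5 181.6] 33 [ 0.4725 -0.0202  0.101 ] -171.0
wrist mark [336.6 185.1] 143 [0.4867 0.0202 0.101 ] 132.6
wrist mark [282.6 184.7] 7 [ 0.4798 -0.0014  0.101 ] 162.7
wrist mark [221.5 189.1] 47 [ 0.4739 -0.0265  0.101 ] -162.8
wrist mark [213. 211.] 5 [ 0.4818 -0.0332  0.101 ] -150.4
wrist disc top 12785 0.1091 ((516.1026000976562, -12.257378578186035), 42.440128326416016)
wrist bar top 9315 [517.5 -11.5] [38.4 64.7] 54.4
side mark [309. 243.] 5 [ 0.5481 -0.0455  0.101 ] -46.5
side disc top 349 0.108 ((517.6256713867188, -13.31645393371582), 43.34181594848633)
side bar top 91 [515.2 -18.1] [34.3 62.7] 80.4
```

View pics/fin.png

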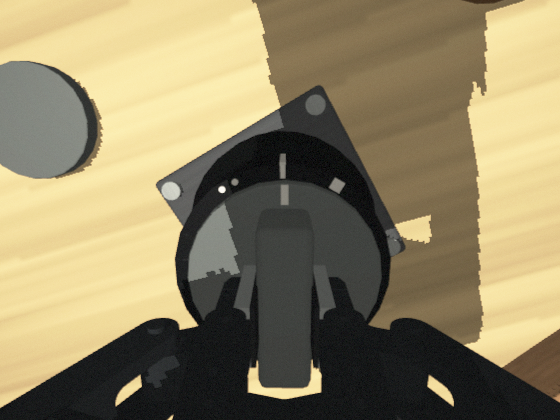

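The lid's index at (285,195) lines up with the long half-way bar at (282,167), and the disc top is at .108 to .109 m, so the lid is home. I do a numeric check of the plug and hand in.

```bash
python3 - <<'E'
from h import *
p,d,K,T=cam('side');w=cloud(d,K,T)
for a in (.1,.12,.14,.16):
    k=(w[...,2]>a)&(w[...,2]<a+.02)&(abs(w[...,0]-.53)<.045)&(abs(w[...,1]-.305)<.045);q=w[k]
    print(a,len(q),q.mean(0).round(3) if len(q) else '')
s=env.observe();print(np.abs(s['qvel']).max(),s['contact_force'],s['clock'],s['gripper_width'])
print(env.close_job())
E
```

```text
0.1 19 [0.511 0.286 0.112]
0.12 120 [0.509 0.303 0.125]
0.14 25 [0.519 0.299 0.15 ]
0.16 54 [0.51  0.305 0.172]
0.0014585861855937353 [ 0.54165763 -0.47991888  6.15620838] 29.525 0.01866969539000316
the job is handed in; nothing more can be done
None
```

The job is handed in at 29.5 s. The transit plug hangs on the grey peg, and the lid sits fully home at the half-way mark, still gripped and held still.

- **Plug:** on the first try its flange caught the peg tip and the plug twisted in the jaws. I set it upright on free bench, gripped it again and threaded it onto the peg. A picture after release shows it hanging by the eye. A last depth check, partly hidden by the arm, still finds it at the peg.
- **Lid seating:** the lid went into the entry gaps with almost no force. The tool height was 127.6 mm against 127.7 mm expected. The disc top is at about 108–109 mm, which means it rests on the rim.
- **Lid turn:** it was turned about 30° clockwise in small steps. The jaw axis reads 72.7° against a target of 72.7°, and the lid's index lines up with the half-way bar. That is short of the 40° where the plungers start to rub.
- **Final hold:** the lid is gripped at 70 N with about 6 N of downward press, and the arm was still at hand-in.

**Checks that disagreed:** the tab measured about 10 mm off the plug's centre, which the description does not mention; I gripped it where I measured it. The last depth fits of the grip bar (54° and 80°) included parts of the fingers, so I relied on the jaw angle and the picture instead.

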